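# Clear the low tier and stand the fallen bottles on it

### The job

The toiletry bottles have been knocked over on the ledge, and the pumice stone and the pink soap bar are lying on the lowest tier of the blue corner caddy, where the bottles belong. First move the pumice and the soap up to the middle tier, both lying flat side by side, while the bottles are still off the caddy; then stand every fallen bottle upright, cap up, on the floor of the lowest tier. Leave the glass jar, the loofah handle and the tumbler as they are.

Things in the scene. Friction and masses are not known exactly. Their poses are not given: they have to be found in the camera images.
- caddy: blue plastic corner caddy, fixed, 312 mm long along its x, three tiers that step up towards its own +y (roughly the robot's left). Origin: on the ledge, under the centre of the lowest tier; z up. Each tier's floor has a lip all round, 6 mm thick and 7 mm high. Top tier: floor at 130 mm, 100 mm deep, centred 284 mm along +y.
- low_tier (a point): centre of the lowest tier's floor, 20 mm above the ledge, axes as the caddy's; inner floor 300 (x) x 150 (y) mm
- mid_tier (a point): centre of the middle tier's floor, 75 mm above the ledge and 155 mm along the caddy's +y from the lowest, axes as the caddy's; inner floor 300 (x) x 130 (y) mm
- pumice: grey pumice stone, rounded block 90 (x) x 52 (y) x 36 (z) mm, 90 g; origin: centre of its underside; lies on the lowest tier at the start, long side roughly along the caddy's y
- soap: pink soap bar, rounded block 84 (x) x 54 (y) x 30 (z) mm, 110 g; origin: centre of its underside; lies on the lowest tier at the start, long side roughly along the caddy's y
- bottle_a: square toiletry bottle, green, white round cap; body 52 x 52 x 88 mm, cap 32 mm diameter x 24 mm on top of it, 112 mm overall, 180 g. Origin: centre of its base; +z runs from base to cap (26 mm above the ledge and level when it lies fallen, cap towards the caddy side). There are three or four of these bottles; an absent one reads None.
- bottle_b: square toiletry bottle, orange, white round cap; body 52 x 52 x 88 mm, cap 32 mm diameter x 24 mm on top of it, 112 mm overall, 180 g. Origin: centre of its base; +z runs from base to cap (26 mm above the ledge and level when it lies fallen, cap towards the caddy side). There are three or four of these bottles; an absent one reads None.
- bottle_c: square toiletry bottle, purple, white round cap; body 52 x 52 x 88 mm, cap 32 mm diameter x 24 mm on top of it, 112 mm overall, 180 g. Origin: centre of its base; +z runs from base to cap (26 mm above the ledge and level when it lies fallen, cap towards the caddy side). There are three or four of these bottles; an absent one reads None.
- bottle_d: square toiletry bottle, red, white round cap; body 52 x 52 x 88 mm, cap 32 mm diameter x 24 mm on top of it, 112 mm overall, 180 g. Origin: centre of its base; +z runs from base to cap (26 mm above the ledge and level when it lies fallen, cap towards the caddy side). There are three or four of these bottles; an absent one reads None.
- glass_jar: round glass jar with a steel twist cap, 72 mm diameter, 73 mm high, on the top tier; origin: centre of its base; leave alone
- loofah_handle: hard plastic loofah handle, white with a blue end, 140 x 50 x 24 mm, lying on the top tier; origin: underside; leave alone
- tumbler: white ceramic tumbler, 68 mm diameter, 95 mm high, standing on the ledge; origin: centre of its base; leave alone

How it is judged (in metres and radians):
On the way:
1. the pumice and the soap lie flat on the middle tier, with no bottle on the caddy yet (x of pumice in the frame of mid_tier between -0.15 and 0.15 m and y of pumice in the frame of mid_tier between -0.065 and 0.065 m and z of pumice in the frame of mid_tier between -0.006 and 0.008 m and angle between each of pumice, soap's own z axis and vertical below 0.15 rad and x of soap in the frame of mid_tier between -0.15 and 0.15 m and y of soap in the frame of mid_tier between -0.065 and 0.065 m and z of soap in the frame of mid_tier between -0.006 and 0.008 m and y of each of bottle_a, bottle_b, bottle_c, bottle_d in the frame of caddy below -0.085 m), for 0.2 s.
At the end, for the whole second after the job is handed in: every bottle stands upright (within 0.1 rad) on the lowest tier's floor (base within 6 mm of floor height, base centre over the floor), and the pumice and the soap lie flat (within 0.15 rad, underside within 8 mm of the floor) on the middle tier; all at rest (x of bottle_a in the frame of low_tier between -0.15 and 0.15 m and y of bottle_a in the frame of low_tier between -0.075 and 0.075 m and z of bottle_a in the frame of low_tier between -0.006 and 0.006 m and angle between each of bottle_a, bottle_b, bottle_c, bottle_d's own z axis and vertical below 0.1 rad and linear speed of each of bottle_a, bottle_b, bottle_c, bottle_d, pumice, soap below 0.02 m/s and x of bottle_b in the frame of low_tier between -0.15 and 0.15 m and y of bottle_b in the frame of low_tier between -0.075 and 0.075 m and z of bottle_b in the frame of low_tier between -0.006 and 0.006 m and x of bottle_c in the frame of low_tier between -0.15 and 0.15 m and y of bottle_c in the frame of low_tier between -0.075 and 0.075 m and z of bottle_c in the frame of low_tier between -0.006 and 0.006 m and x of bottle_d in the frame of low_tier between -0.15 and 0.15 m and y of bottle_d in the frame of low_tier between -0.075 and 0.075 m and z of bottle_d in the frame of low_tier between -0.006 and 0.006 m and x of pumice in the frame of mid_tier between -0.15 and 0.15 m and y of pumice in the frame of mid_tier between -0.065 and 0.065 m and z of pumice in the frame of mid_tier between -0.006 and 0.008 m and angle between each of pumice, soap's own z axis and vertical below 0.15 rad and x of soap in the frame of mid_tier between -0.15 and 0.15 m and y of soap in the frame of mid_tier between -0.065 and 0.065 m and z of soap in the frame of mid_tier between -0.006 and 0.008 m); the robot touches nothing.
It fails at once if glass jar shifted by more than 40 mm or tipped (distance of glass_jar from where it was at the start of the episode above 0.04 m or angle between glass_jar's own z axis and vertical above 0.4 rad).
It fails at once if loofah handle shifted by more than 40 mm or tipped (distance of loofah_handle from where it was at the start of the episode above 0.04 m or angle between loofah_handle's own z axis and vertical above 0.4 rad).
It fails at once if tumbler shifted by more than 40 mm or tipped (distance of tumbler from where it was at the start of the episode above 0.04 m or angle between tumbler's own z axis and vertical above 0.4 rad).
Of bottle_a, bottle_b, bottle_c, bottle_d only 3 to 4 are there at a start; the rules pass over those that are not, and their reading is None.
At some moment in a run one of pumice, soap may be knocked a few centimetres aside while the robot is not near it.
It also fails if it takes over 198 s, if anything falls off the work surface, if the arm or the gripper's body presses on something with over 40 N, if the wrist force passes 120 N, or if a joint passes its speed limit or range.

### The arm

A 6-joint arm with a two-finger parallel gripper is mounted at the origin on the work surface. World frame = base frame: x ahead of the robot, y to its left, z up, the work surface at z = 0. Lengths are in mm, angles in degrees, forces in N, time in s.
With the tool pointing down it reaches from about 300 to 775 mm from the base axis. Payload 14.6 kg.
Tool frame: the origin (TCP) lies at the very end of the fingers, on their centre line; the grasp point (between the pads) lies 19 mm behind it (robot.grasp_offset is the distance from the TCP to the grasp point, in mm); z points along the fingers, y is the direction in which the jaws open and shut (so a half turn about z gives the same grasp; the last joint's range is limited). The gripper opens to 85 mm and grips with 20 to 120 N. Pads are 22 mm wide; open, the fingers measure 114 mm over their backs; the gripper's body (76 mm by 85 mm) begins 54 mm behind the grasp point. The pads swing forward as they close: fully open they stand 13 mm farther back than shut.
Start: joints at [-68.331, 17.183, 87.147, -0, 75.671, -3.816], TCP at [236.645, -496.476, 231.281] pointing down, gripper open.
Joint ranges: [-173.82, 173.82], [-45.26, 126.66], [13.44, 144.39], [-59.66, 239.66], [0, 175.72], [-146.38, 146.38]. Speed limits (degrees/s): [127.2, 127.2, 147.25, 180, 180, 180].

### API

Orientations are given as a 3x3 rotation matrix whose columns are the frame's x, y, z axes.
In Python, from bench import sense, imaging, robot gives the robot as it stands.
- The arm moves only by the tool send_rows, never from a script. Its argument "moves" is a list of rows, each a list of 4 numbers: the shift along the tool's x, y, z in mm, then the turn about the tool's z in rad. A call has 1 to 10 rows; each row is the pose to reach, as a shift and turn from the pose measured when the call began, along the tool's axes at that moment; what a row does not reach only later rows make up. A row lasts 1/8 s, in which the tool goes at most 62.5 mm and 10.7 degrees, less where a joint would pass 70% of its speed; a pose out of reach is approached as far as the arm can. A call with a gripper value outside its range is refused whole. "hand" is the closure in counts, from 0 (fully open) to 255 (shut), set as the call begins (left out, the last holds). The fingers move at their own pace and stop on an object; the grip force is fixed at half the most. Time passes only in rows, so rows that repeat a pose let the fingers close. It gives the time, the measured TCP pose, the force and the opening at its end, in the units of the state.
- sense(): the state, without advancing time (a new reading comes with each control period).
- imaging.get_image(name): name is "scene" or "side" or "wrist"; returns a dict with "img" (384x512x3 uint8, red, green, blue), "range_z" (384x512 float32, mm along the optical axis (not along the pixel's ray), 0 where there is no reading), "camera_matrix" (3x3 intrinsics, pixels), "rvec" (rotation vector, rad) and "tvec" (3), from world to camera coordinates, as OpenCV has them. Camera axes: x right, y down, z forward; pixel columns grow to the right and rows downward; lengths in mm; the calibration is good to about 2 mm. A picture is of the moment at which its call begins.
- robot.sign_off(): hands the job in, once; it reports no verdict.
The state is a dict: "t": time; "joints": joint angles; "qvel": joint speeds; "joint_efforts": joint torques, N m; "tcp_pos": TCP position; "eef_rot": TCP orientation; "ft_force": force on the tool from outside, world axes, zero at the start; "torque": the same for the moment, N m; "width": opening from 0.0 (shut) to 1.0 (fully open).
Only numpy, scipy, OpenCV 4.12 (cv2) and the standard library are available. Lean on these libraries where they do the work, as an engineer would, in place of code of your own. Each camera call takes 0.05 s, during which the arm holds its last target.

## Working session

There is one attempt and no reset: what is moved stays moved. The work goes in short steps, Python scripts to look and compute and a tool call to move; the robot and the scene stay as the last step left them, time stands still between calls to the robot, and variables do not carry over. Pictures are saved under pics/ and viewed, and the job is handed in when it is done.

Besides the shell and the picture viewer there is one more tool, called after "Emit:" as name(argument=value, ...), one argument or row to a line, values as JSON. send_rows: Moves the arm, as the interface text tells. Its arguments: {"type":"object","properties":{"moves":{"type":"array"},"hand":{"type":"number"}},"required":["moves"]}

```bash
mkdir -p pics; ls; cat > h.py <<'E'
import numpy as np, cv2
from bench import sense, imaging, robot
def grab(n,tag):
    d=imaging.get_image(n); cv2.imwrite(f'pics/{tag}.png',d['img'][:,:,::-1]); np.savez(f'/tmp/{tag}.npz',**d); return d
def load(tag): return dict(np.load(f'/tmp/{tag}.npz'))
def cloud(d):
    K=d['camera_matrix'];R=cv2.Rodrigues(d['rvec'])[0];t=np.ravel(d['tvec'])
    z=d['range_z'];v,u=np.mgrid[0:z.shape[0],0:z.shape[1]]
    P=np.stack([(u-K[0,2])/K[0,0]*z,(v-K[1,2])/K[1,1]*z,z],-1)
    W=(P-t)@R; W[z==0]=np.nan
    return W
E
python3 - <<'E'
from h import *
s=sense(); print({k:np.round(v,3) for k,v in s.items()}); print(robot.grasp_offset)
for n in ['scene','side','wrist']:
    d=grab(n,n+'0'); R=cv2.Rodrigues(d['rvec'])[0]; print(n,-R.T@np.ravel(d['tvec']),R[2])
E
```

```text
pics
{'t': np.float64(0.0), 'joints': array([-68.332,  17.214,  87.182,  -0.   ,  75.671,  -3.817]), 'qvel': array([-0.   , -0.02 ,  0.03 ,  0.012,  0.064,  0.045]), 'joint_efforts': array([-1.0000e-03, -5.4350e+01, -3.6179e+01, -0.0000e+00,  4.0000e-03,
       -0.0000e+00]), 'tcp_pos': array([ 236.543, -496.263,  230.728]), 'eef_rot': array([[ 0.903,  0.43 , -0.   ],
       [ 0.43 , -0.903,  0.001],
       [ 0.   , -0.001, -1.   ]]), 'ft_force': array([ 0.12 , -0.153, -0.156]), 'torque': array([ 0.011,  0.001, -0.048]), 'width': np.float64(0.998)}
18.700000000000003
scene [1429.00455659  100.21012385 1333.73873521] [-0.55131973 -0.03592406 -0.83352025]
side [ 417.47506001  860.3469456  1053.69978648] [ 0.13099337 -0.63561374 -0.76081267]
wrist [ 297.72850288 -466.31096696  373.04529456] [-0.2429867  -0.11477853 -0.96321511]
```

View pics/scene0.png

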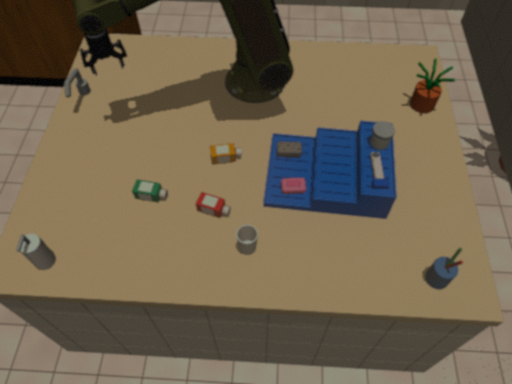

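View pics/side0.png

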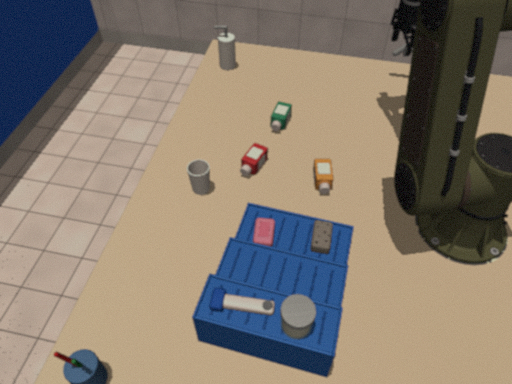

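View pics/wrist0.png

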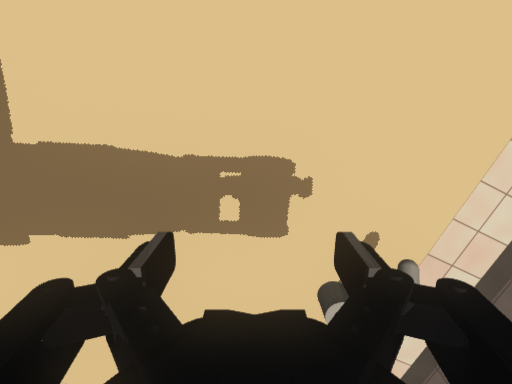

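The scene view shows green (150,190), red (212,205) and orange (225,153) bottles lying on the ledge, and no purple one. The pumice (290,149) and soap (293,185) are on the low tier, and the tumbler is at (247,238). Next I'll measure.

```bash
cat >> h.py <<'E'
def hsv(d): return cv2.cvtColor(d['img'],cv2.COLOR_RGB2HSV)
MASK={'green':((40,80,30),(85,255,255)),'orange':((10,170,120),(22,255,255)),'red':((173,150,60),(180,255,255)),'blue':((100,130,40),(125,255,255)),'pink':((160,60,120),(178,160,255))}
def comps(d,c,amin=25):
    m=cv2.inRange(hsv(d),*MASK[c]); n,l,st,ce=cv2.connectedComponentsWithStats(m)
    return [(l==i,st[i],ce[i]) for i in range(1,n) if st[i,4]>=amin]
E
python3 - <<'E'
from h import *
for n in ['scene','side']:
    d=load(n+'0');W=cloud(d);H=hsv(d)
    pts={'scene':[(150,190),(212,205),(225,153),(290,149),(293,185),(247,238),(335,170)],'side':[(281,115),(255,158),(323,172),(321,237),(264,231),(200,180),(280,265)]}[n]
    for u,v in pts: print(n,u,v,H[v,u],np.round(W[v,u]))
    for c in MASK:
        for m,st,ce in comps(d,c):
            P=W[m];P=P[np.isfinite(P[:,0])]
            print(n,c,st,np.round(ce), np.round(np.median(P,0)),np.round(np.percentile(P,[2,98],axis=0)).tolist())
# caddy
    m=comps(d,'blue',2000)[0][0]; P=W[m];P=P[np.isfinite(P[:,0])]
    for z0 in (20,75,130):
        Q=P[abs(P[:,2]-z0)<5]
        r=cv2.minAreaRect(Q[:,:2].astype(np.float32)); print(z0,len(Q),np.median(Q[:,2]),r)
E
```

```text
scene 150 190 [ 43  39 136] [ 606. -320.   57.]
scene 212 205 [ 33  38 146] [ 654. -103.   58.]
scene 225 153 [ 19 113 142] [430. -82.  51.]
scene 290 149 [17 57 94] [405. 151.  59.]
scene 293 185 [175 131 140] [557. 164.  54.]
scene 247 238 [20 53 96] [748.  19.  16.]
scene 335 170 [107 195 118] [505. 305.  80.]
scene green [417  59  38  30 267] [434.  76.] [ 92. 678. 157.] [[35.0, 618.0, 103.0], [161.0, 738.0, 178.0]]
scene green [133 180  28  21 214] [147. 190.] [ 607. -314.   51.] [[568.0, -378.0, 18.0], [622.0, -295.0, 58.0]]
scene green [448 248  13  16  34] [454. 256.] [840. 625. 144.] [[830.0, 618.0, 111.0], [847.0, 632.0, 175.0]]
scene orange [224 144  11  11  56] [231. 149.] [414. -61.  53.] [[390.0, -81.0, 47.0], [436.0, -50.0, 60.0]]
scene orange [211 146  11  11  53] [213. 152.] [ 430. -126.   53.] [[400.0, -136.0, 47.0], [448.0, -100.0, 57.0]]
scene blue [ 265  122  130   88 7304] [331. 170.] [497. 300.  76.] [[325.0, 85.0, 17.0], [634.0, 478.0, 141.0]]
scene pink [282 178  23  13 279] [293. 184.] [551. 164.  51.] [[525.0, 127.0, 44.0], [573.0, 202.0, 56.0]]
20 1766 20.
[... 935 characters left out ...]
 45] [ 76. 363.] [829. 635. 162.] [[824.0, 624.0, 104.0], [841.0, 640.0, 175.0]]
side orange [316 175  16   9  82] [324. 178.] [410. -53.  50.] [[387.0, -68.0, 36.0], [431.0, -44.0, 55.0]]
side blue [   0    0   98  146 8522] [37. 51.] [ 2152. -1087.  -438.] [[2140.0, -1702.0, -649.0], [2164.0, -652.0, -124.0]]
side blue [  194   204   158   172 15383] [277. 291.] [476. 348.  76.] [[326.0, 89.0, 16.0], [626.0, 503.0, 139.0]]
side pink [253 218  22  27 479] [264. 231.] [545. 174.  49.] [[521.0, 131.0, 41.0], [572.0, 209.0, 53.0]]
20 0 nan ((0.0, 0.0), (0.0, 0.0), 0.0)
75 0 nan ((0.0, 0.0), (0.0, 0.0), 0.0)
130 0 nan ((0.0, 0.0), (0.0, 0.0), 0.0)
  return _methods._mean(a, axis=axis, dtype=dtype,
  ret = ret.dtype.type(ret / rcount)
```

```bash
cat >> h.py <<'E'
def go(p,yaw=None,s=None):
    """p: world tcp target, yaw: world angle of tool x (deg). prints shift in tool axes + turn"""
    s=s or sense(); R=np.array(s['eef_rot']); d=R.T@(np.array(p,float)-s['tcp_pos'])
    a=0 
    cur=np.degrees(np.arctan2(R[1,0],R[0,0]))
    if yaw is not None: a=-((yaw-cur+180)%360-180)  # tool z down
    print('from',np.round(s['tcp_pos'],1),'yaw',round(cur,2),'-> shift',np.round(d,1),'turn',round(np.radians(a),3),'rows>=',round(max(np.linalg.norm(d)/62.5,abs(a)/10.7),1))
E
python3 - <<'E'
from h import *
go((455,120,330),86.2)
E
```

```text
from [ 236.6 -496.3  230.8] yaw 25.49 -> shift [ 462.4 -462.4  -98.7] turn -1.06 rows>= 10.6
```

Emit:
send_rows(
  moves=[
    [0, 0, -98, -0.1],
    [60, -10, -98, -0.2],
    [120, -20, -98, -0.3],
    [180, -30, -98, -0.4],
    [230, -60, -98, -0.5],
    [280, -110, -98, -0.6],
    [325, -160, -98, -0.7],
    [370, -210, -98, -0.8],
    [400, -260, -98, -0.9],
    [420, -310, -98, -1.06],
  ],
  hand=0,
)

```text
t: 1.4
tcp_pos: [482.4, -38.2, 328.8]
eef_rot: [[0.062, 0.998, -0.001], [0.998, -0.062, 0.001], [0.001, -0.001, -1.0]]
ft_force: [0.9, -0.1, 1.0]
width: 0.997
```

```bash
python3 - <<'E'
from h import *
go((455,120,330),86.2); print(np.round(sense()['joints'],1))
E
```

```text
from [482.4 -38.2 328.8] yaw 86.47 -> shift [156.2 -37.1  -1. ] turn 0.005 rows>= 2.6
[-8.9  5.3 88.5  0.  86.3 -5.4]
```

Emit:
send_rows(
  moves=[
    [80, -18, 0, 0.005],
    [156, -37, 0, 0.005],
    [156, -37, 0, 0.005],
    [156, -37, 0, 0.005],
  ],
)

```text
t: 1.9
tcp_pos: [454.5, 121.7, 328.9]
eef_rot: [[0.063, 0.998, -0.001], [0.998, -0.063, 0.001], [0.001, -0.001, -1.0]]
ft_force: [-0.0, -0.8, -0.4]
width: 1.002
```

```bash
python3 - <<'E'
from h import *
d=grab('wrist','w1'); print(sense()['tcp_pos'])
E
```

```text
[454.85495548 120.42617119 328.79643296]
```

View pics/w1.png

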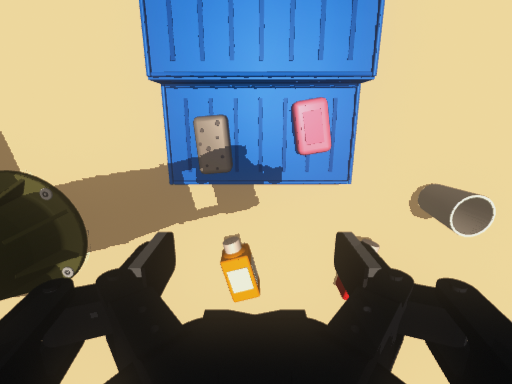

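The wrist view shows the pumice at (212,145) and the soap at (312,125) on the low tier, the orange bottle at (240,270) with its cap up-image, and the caddy's low tier spanning (165–357, 85–183).

```bash
python3 - <<'E'
from h import *
d=load('w1');W=cloud(d);H=hsv(d);R=cv2.Rodrigues(d['rvec'])[0]
C=-R.T@np.ravel(d['tvec']);print('cam',C)
def ray(u,v,z):
    K=d['camera_matrix'];r=R.T@np.array([(u-K[0,2])/K[0,0],(v-K[1,2])/K[1,1],1]);return C+r*(z-C[2])/r[2]
# caddy corners low-tier outer lip top z=27: 
blue=cv2.inRange(H,(100,130,30),(125,255,255))
for z0,lo,hi in((20,16,30),(75,70,85)):
    m=(blue>0)&(W[...,2]>lo)&(W[...,2]<hi)
    r=cv2.minAreaRect(W[m][:,:2].astype(np.float32));print('caddy',z0,m.sum(),np.median(W[m][:,2]),np.round(r[0]),np.round(r[1]),r[2])
for nm,(a,b,c,e),top in(('pumice',(180,240,105,180),56),('soap',(285,340,90,165),50)):
    sub=np.zeros(H.shape[:2],bool);sub[c:e,a:b]=1
    m=sub&(blue==0)&(W[...,2]>top-7)&(W[...,2]<top+8)
    P=W[m];r=cv2.minAreaRect(P[:,:2].astype(np.float32));print(nm,m.sum(),np.round(np.median(P[:,2]),1),np.round(r[0],1),np.round(r[1],1),r[2],'mean',P.mean(0))
    pu=np.argwhere(m)[:,::-1].astype(np.float32);print('  px',cv2.minAreaRect(pu),'ray',ray(*pu.mean(0),top))
sub=np.zeros(H.shape[:2],bool);sub[225:310,205:275]=1
m=sub&(W[...,2]>35)&(W[...,2]<62);P=W[m];r=cv2.minAreaRect(P[:,:2].astype(np.float32));print('orange',m.sum(),np.median(P[:,2]),r,P.mean(0))
E
```

```text
cam [458.71959403 190.22503985 471.18691874]
caddy 20 15100 19.872465231191594 [465. 158.] [161. 310.] 86.39632415771484
caddy 75 18814 74.7296910348334 [473. 285.] [ 95. 311.] 86.4080810546875
pumice 1831 55.2 [390.1 150. ] [51.4 88.8] 0.6639527678489685 mean [390.7644466  151.79032436  54.93610442]
  px ((212.09901428222656, 143.99009704589844), (57.712158203125, 33.63225555419922), 84.2894058227539) ray [390.93698705 152.2836072   56.        ]
soap 1773 49.3 [546.8 167.7] [52.7 82.3] 6.0742316246032715 mean [545.87766898 168.80982185  48.90423644]
  px ((312.1633605957031, 125.6336669921875), (55.22456741333008, 34.229278564453125), 84.2894058227539) ray [545.64844147 169.20175219  50.        ]
orange 1555 51.40695361264668 ((411.7796630859375, -79.04998779296875), (53.06373596191406, 111.6474838256836), 11.709126472473145) [413.63811834 -79.76957067  49.35683156]
```

```bash
cat >> h.py <<'E'
CO=np.array([465.,158.]);YAW=86.4
ex=np.array([np.sin(np.radians(YAW)),-np.cos(np.radians(YAW))]);ey=np.array([np.cos(np.radians(YAW)),np.sin(np.radians(YAW))])
def cad(x,y): return CO+x*ex+y*ey
def tocad(p): q=np.array(p)[:2]-CO; return np.array([q@ex,q@ey])
E
python3 - <<'E'
from h import *
print(cad(-74,143),cad(75,143),tocad((390.2,150.5)),tocad((546.5,168)))
go((390.2,150.5,100),90.66)
go((390.2,150.5,26),90.66)
E
```

```text
[400.12506639 305.36432061] [548.83104892 296.0085332 ] [-74.18147039 -12.18193132] [80.71127317 15.09769463]
from [454.9 120.4 328.8] yaw 86.3 -> shift [ 25.7 -66.2 228.9] turn -0.076 rows>= 3.8
from [454.9 120.4 328.8] yaw 86.3 -> shift [ 25.6 -66.1 302.9] turn -0.076 rows>= 5.0
```

Emit:
send_rows(
  moves=[
    [13, -33, 60, -0.04],
    [26, -66, 120, -0.076],
    [26, -66, 180, -0.076],
    [26, -66, 230, -0.076],
    [26, -66, 260, -0.076],
    [26, -66, 285, -0.076],
    [26, -66, 302, -0.076],
    [26, -66, 302, -0.076],
    [26, -66, 302, -0.076],
  ],
)

```text
t: 3.08
tcp_pos: [390.8, 150.5, 27.5]
eef_rot: [[-0.011, 1.0, -0.0], [1.0, 0.011, 0.001], [0.001, -0.0, -1.0]]
ft_force: [-0.5, -0.1, -0.0]
width: 0.997
```

Emit:
send_rows(
  moves=[
    [0, 0, 0, 0],
    [0, 0, 0, 0],
    [0, 0, 0, 0],
    [0, 0, 0, 0],
    [0, 0, 0, 0],
    [0, 0, 0, 0],
    [0, 0, 0, 0],
  ],
  hand=255,
)

```text
t: 3.95
tcp_pos: [391.2, 150.5, 28.3]
eef_rot: [[-0.011, 1.0, 0.001], [1.0, 0.011, 0.001], [0.001, 0.001, -1.0]]
ft_force: [-2.9, -1.9, 10.0]
width: 0.602
```

```bash
python3 - <<'E'
from h import *
p=cad(-74,143)
go((*p,120),86.4);go((*p,83),86.4)
E
```

```text
from [391.2 150.5  28.3] yaw 90.62 -> shift [154.9  10.6 -91.5] turn 0.074 rows>= 2.9
from [391.2 150.5  28.3] yaw 90.62 -> shift [154.8  10.6 -54.5] turn 0.074 rows>= 2.6
```

Emit:
send_rows(
  moves=[
    [0, 0, -50, 0],
    [0, 0, -100, 0],
    [50, 3, -105, 0.02],
    [100, 7, -105, 0.05],
    [155, 11, -100, 0.074],
    [155, 11, -85, 0.074],
    [155, 11, -70, 0.074],
    [155, 11, -60, 0.074],
    [155, 11, -56, 0.074],
    [155, 11, -56, 0.074],
  ],
)

```text
t: 5.2
tcp_pos: [400.7, 305.2, 84.6]
eef_rot: [[0.064, 0.998, 0.001], [0.998, -0.064, 0.001], [0.001, 0.001, -1.0]]
ft_force: [-0.5, 0.3, -0.9]
width: 0.602
```

```bash
python3 - <<'E'
from h import *
p=cad(-74,143)
go((*p,83),86.4);print(sense()['ft_force'])
E
```

```text
from [400.7 305.2  84.6] yaw 86.34 -> shift [ 0.1 -0.6  1.6] turn -0.001 rows>= 0.0
[-0.48416905  0.32200963 -0.86470888]
```

Emit:
send_rows(
  moves=[
    [0, 0, 1, 0],
    [0, 0, 2, 0],
    [0, 0, 2, 0],
  ],
)

```text
t: 5.58
tcp_pos: [401.0, 305.2, 83.3]
eef_rot: [[0.064, 0.998, 0.001], [0.998, -0.064, 0.001], [0.001, 0.001, -1.0]]
ft_force: [-2.0, -2.6, 7.6]
width: 0.597
```

Emit:
send_rows(
  moves=[
    [0, 0, 0, 0],
    [0, 0, 0, 0],
    [0, 0, 0, 0],
    [0, 0, 0, 0],
    [0, 0, -30, 0],
    [0, 0, -80, 0],
    [0, 0, -120, 0],
    [0, 0, -120, 0],
  ],
  hand=0,
)

```text
t: 6.58
tcp_pos: [401.7, 305.6, 206.2]
eef_rot: [[0.064, 0.998, 0.006], [0.998, -0.064, 0.004], [0.005, 0.006, -1.0]]
ft_force: [-0.7, 0.3, -0.7]
width: 1.001
```

```bash
python3 - <<'E'
from h import *
go((546.5,168,204),96.07)
E
```

```text
from [401.7 305.6 206.2] yaw 86.35 -> shift [-128.1  153.3    2.5] turn -0.17 rows>= 3.2
```

Emit:
send_rows(
  moves=[
    [-43, 51, 0, -0.06],
    [-86, 102, 0, -0.12],
    [-128, 153, 0, -0.17],
    [-128, 153, 0, -0.17],
    [-128, 153, 0, -0.17],
  ],
)

```text
t: 7.2
tcp_pos: [546.0, 167.8, 205.3]
eef_rot: [[-0.105, 0.995, 0.004], [0.995, 0.105, 0.004], [0.004, 0.005, -1.0]]
ft_force: [0.6, 0.6, -0.0]
width: 0.999
```

```bash
cat >> h.py <<'E'
def rect(d,roi,zlo,zhi,notblue=True):
    W=cloud(d);H=hsv(d);a,b,c,e=roi;sub=np.zeros(H.shape[:2],bool);sub[c:e,a:b]=1
    m=sub&(W[...,2]>zlo)&(W[...,2]<zhi)
    if notblue: m&=cv2.inRange(H,(100,130,20),(125,255,255))==0
    P=W[m];r=cv2.minAreaRect(P[:,:2].astype(np.float32));print(m.sum(),'z',np.round(np.median(P[:,2]),1),np.round(r[0],1),np.round(r[1],1),round(r[2],1));return m,P
E
python3 - <<'E'
from h import *
d=grab('wrist','w2');go((546.5,168,26),96.07)
W=cloud(d);m=cv2.inRange(hsv(d),(165,60,60),(179,200,255))>0
m&=(W[...,2]>44)&(W[...,2]<57);P=W[m];print(m.sum(),cv2.minAreaRect(P[:,:2].astype(np.float32)))
E
```

```text
from [545.5 168.6 205.7] yaw 96.07 -> shift [ -1.4   0.  179.7] turn 0.0 rows>= 2.9
2716 ((546.9766845703125, 168.11154174804688), (51.54136657714844, 80.5396499633789), 6.028830528259277)
```

View pics/w2.png

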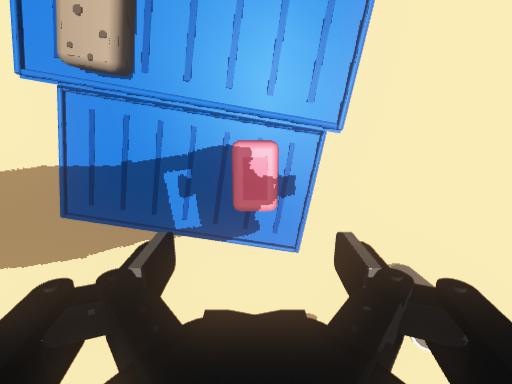

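The soap is at (255,175), undisturbed. The pumice is lying flat on the mid tier at (95,35).

Emit:
send_rows(
  moves=[
    [-1, 1, 50, 0],
    [-1, 1, 100, 0],
    [-1, 1, 135, 0],
    [-1, 1, 160, 0],
    [-1, 1, 178, 0],
    [-1, 1, 178, 0],
    [-1, 1, 178, 0],
  ],
)

```text
t: 8.12
tcp_pos: [547.8, 168.9, 28.8]
eef_rot: [[-0.106, 0.994, 0.006], [0.994, 0.106, 0.005], [0.004, 0.006, -1.0]]
ft_force: [-0.1, 0.3, 0.1]
width: 1.001
```

Emit:
send_rows(
  moves=[
    [0, 0, 0, 0],
    [0, 0, 0, 0],
    [0, 0, 0, 0],
    [0, 0, 0, 0],
    [0, 0, 0, 0],
    [0, 0, 0, 0],
    [0, 0, 0, 0],
  ],
  hand=255,
)

```text
t: 9.0
tcp_pos: [548.4, 169.1, 29.9]
eef_rot: [[-0.106, 0.994, 0.008], [0.994, 0.106, 0.005], [0.004, 0.008, -1.0]]
ft_force: [-1.4, 0.8, 7.2]
width: 0.619
```

```bash
python3 - <<'E'
from h import *
p=cad(70,143)
go((*p,84),86.4)
E
```

```text
from [548.4 169.1  29.9] yaw 96.09 -> shift [127.2   9.4 -53.5] turn 0.169 rows>= 2.2
```

Emit:
send_rows(
  moves=[
    [0, 0, -50, 0],
    [0, 0, -100, 0],
    [40, 3, -105, 0.06],
    [85, 6, -105, 0.11],
    [127, 9, -100, 0.169],
    [127, 9, -85, 0.169],
    [127, 9, -70, 0.169],
    [127, 9, -60, 0.169],
    [127, 9, -56, 0.169],
    [127, 9, -56, 0.169],
  ],
)

```text
t: 10.25
tcp_pos: [543.6, 295.6, 86.5]
eef_rot: [[0.063, 0.998, 0.008], [0.998, -0.063, 0.005], [0.006, 0.007, -1.0]]
ft_force: [0.4, 0.9, 0.1]
width: 0.62
```

Emit:
send_rows(
  moves=[
    [0, 0, 1, 0],
    [0, 0, 2, 0],
    [0, 0, 2, 0],
  ],
)

```text
t: 10.62
tcp_pos: [543.9, 295.7, 85.0]
eef_rot: [[0.063, 0.998, 0.008], [0.998, -0.063, 0.005], [0.006, 0.008, -1.0]]
ft_force: [1.4, -0.2, 2.0]
width: 0.617
```

Released next, then rise and look.

Emit:
send_rows(
  moves=[
    [0, 0, 0, 0],
    [0, 0, 0, 0],
    [0, 0, 0, 0],
    [0, 0, 0, 0],
    [0, 0, -30, 0],
    [0, 0, -80, 0],
    [0, 0, -140, 0],
    [-60, 0, -200, 0],
    [-120, 0, -220, 0],
    [-120, 0, -220, 0],
  ],
  hand=0,
)

```text
t: 11.88
tcp_pos: [534.5, 172.6, 306.4]
eef_rot: [[0.065, 0.998, 0.011], [0.998, -0.065, 0.006], [0.006, 0.011, -1.0]]
ft_force: [0.1, 0.0, 0.0]
width: 0.999
```

```bash
python3 - <<'E'
from h import *
d=grab('wrist','w3');W=cloud(d);H=hsv(d);blue=cv2.inRange(H,(100,130,20),(125,255,255))>0
for nm,z in (('pumice',111),('soap',105)):
    m=(W[...,2]>z-6)&(W[...,2]<z+6)&~blue
    n,l,st,ce=cv2.connectedComponentsWithStats(m.astype(np.uint8))
    for i in range(1,n):
        if st[i,4]>300:
            P=W[l==i];r=cv2.minAreaRect(P[:,:2].astype(np.float32));print(nm,np.median(P[:,2]),r,tocad(r[0])-[0,155])
E
```

```text
pumice 110.23187352033257 ((401.88909912109375, 304.3901062011719), (86.81279754638672, 50.214351654052734), 86.44503784179688) [-72.17827675 -12.86152749]
pumice 105.48932802225038 ((542.7237548828125, 290.8667907714844), (57.19074630737305, 37.65656661987305), 87.02587127685547) [ 69.22760999 -17.51507654]
soap 109.83955881363514 ((402.04248046875, 303.8408203125), (87.93161010742188, 50.62385559082031), 86.38135528564453) [-71.99070812 -13.40009859]
soap 104.30311529921515 ((543.5807495117188, 293.7852478027344), (81.18704223632812, 51.680084228515625), 86.6134262084961) [ 69.8996621  -14.54856728]
```

View pics/w3.png

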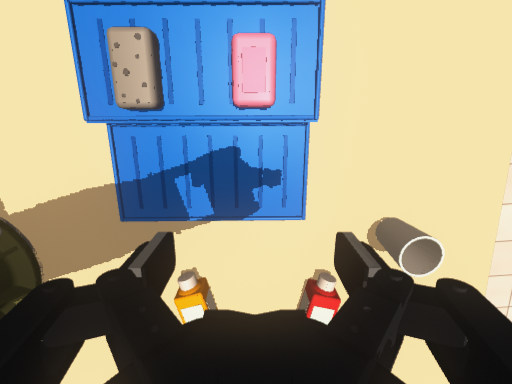

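Both are flat on the middle tier: pumice at caddy x=-72 and soap at x=+70, with tops at 110 and 104. Now I'll look at the bottles.

```bash
python3 - <<'E'
from h import *
go((500,-190,350),90)
E
```

```text
from [534.7 171.8 306.6] yaw 86.24 -> shift [-363.   -10.4  -45.8] turn -0.066 rows>= 5.9
```

Emit:
send_rows(
  moves=[
    [-60, -2, -10, 0],
    [-120, -4, -20, 0],
    [-180, -5, -30, 0],
    [-240, -7, -45, -0.03],
    [-300, -9, -45, -0.066],
    [-363, -10, -45, -0.066],
    [-363, -10, -45, -0.066],
    [-363, -10, -45, -0.066],
  ],
)

```text
t: 12.92
tcp_pos: [500.7, -189.4, 348.6]
eef_rot: [[-0.0, 1.0, 0.01], [1.0, 0.0, 0.006], [0.006, 0.01, -1.0]]
ft_force: [0.5, -0.4, 0.1]
width: 1.0
```

```bash
python3 - <<'E'
from h import *
d=grab('wrist','w4');W=cloud(d)
m=(W[...,2]>36)&(W[...,2]<62)
n,l,st,ce=cv2.connectedComponentsWithStats(m.astype(np.uint8))
for i in range(1,n):
    if st[i,4]>300:
        P=W[l==i];r=cv2.minAreaRect(P[:,:2].astype(np.float32));print(st[i],np.median(P[:,2]),r)
E
```

```text
[415   0  30  39 402] 49.38847884525519 ((758.8963623046875, 12.953731536865234), (24.070987701416016, 57.558387756347656), 34.76797103881836)
[448   0  20  26 354] 49.21601348027198 ((798.77978515625, 26.393489837646484), (11.121232032775879, 39.498836517333984), 7.566532135009766)
[ 175   51   46   78 2249] 51.47045355319445 ((412.4852294921875, -80.15406799316406), (52.391353607177734, 111.64141845703125), 12.106658935546875)
[ 312   65   51   76 2195] 51.407728816955554 ((638.8316040039062, -99.55149841308594), (112.05221557617188, 53.03683853149414), 72.22787475585938)
[ 285  202   36   61 1557] 51.40687957764015 ((591.8049926757812, -323.774658203125), (111.1438980102539, 52.801002502441406), 82.30738830566406)
[405 345  29  28 351] 49.43362913318348 ((840.5303344726562, -603.76220703125), (59.301597595214844, 19.449871063232422), 51.12320327758789)
```

View pics/w4.png

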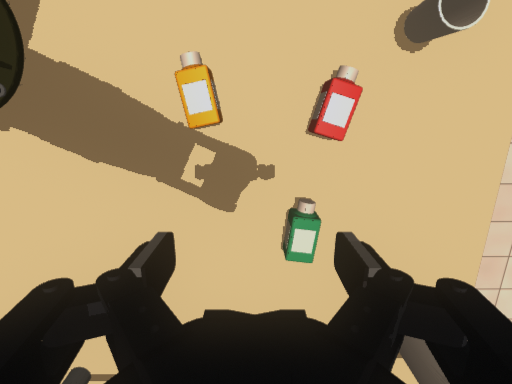

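Orange at (197,90), red (340,103) and green (302,232) are all lying with caps up-image, and each measures 112×53 with its top at 51. I'll grasp the orange cap first.

```bash
python3 - <<'E'
from h import *
go((403.3,-37.2,120),102.1)
go((403.3,-37.2,14),102.1)
E
```

```text
from [ 500.8 -188.9  348.8] yaw 90.09 -> shift [150.5 -99.7 228.7] turn -0.21 rows>= 4.7
from [ 500.8 -188.9  348.8] yaw 90.09 -> shift [ 149.9 -100.9  334.7] turn -0.21 rows>= 6.1
```

Emit:
send_rows(
  moves=[
    [50, -33, 30, -0.1],
    [100, -66, 80, -0.21],
    [150, -100, 130, -0.21],
    [150, -100, 180, -0.21],
    [150, -100, 230, -0.21],
    [150, -100, 270, -0.21],
    [150, -100, 300, -0.21],
    [150, -101, 320, -0.21],
    [150, -101, 333, -0.21],
    [150, -101, 333, -0.21],
  ],
)

```text
t: 14.22
tcp_pos: [403.0, -36.4, 15.4]
eef_rot: [[-0.211, 0.977, 0.01], [0.977, 0.211, 0.006], [0.004, 0.011, -1.0]]
ft_force: [0.0, -0.1, 0.9]
width: 1.002
```

```bash
python3 - <<'E'
from h import *
go((403.3,-37.2,14),102.1); grab('wrist','w5')
E
```

```text
from [403.  -36.4  15.4] yaw 102.18 -> shift [-0.8  0.1  1.4] turn 0.001 rows>= 0.0
```

View pics/w5.png

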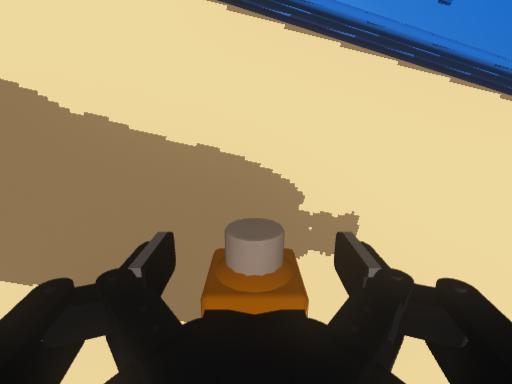

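The cap (255,245) sits centred between the fingers. I'll close.

Emit:
send_rows(
  moves=[
    [0, 0, 0, 0],
    [0, 0, 0, 0],
    [0, 0, 0, 0],
    [0, 0, 0, 0],
    [0, 0, 0, 0],
    [0, 0, 0, 0],
    [0, 0, 0, 0],
    [0, 0, 0, 0],
  ],
  hand=255,
)

```text
t: 15.28
tcp_pos: [403.6, -36.7, 16.5]
eef_rot: [[-0.21, 0.978, 0.011], [0.978, 0.21, 0.006], [0.004, 0.012, -1.0]]
ft_force: [-3.2, 1.0, 10.8]
width: 0.353
```

Emit:
send_rows(
  moves=[
    [0, 0, -20, 0],
    [0, 0, -45, 0],
    [0, 0, -70, 0],
    [0, 0, -90, 0],
    [0, 0, -110, 0],
    [0, 0, -130, 0],
    [0, 0, -130, 0],
  ],
)

```text
t: 16.15
tcp_pos: [402.5, -37.6, 147.3]
eef_rot: [[-0.21, 0.978, 0.014], [0.978, 0.21, 0.006], [0.003, 0.015, -1.0]]
ft_force: [-1.2, 0.1, -2.2]
width: 0.35
```

```bash
python3 - <<'E'
from h import *
grab('wrist','w6');grab('scene','s6')
d=load('s6');cv2.imwrite('pics/s6c.png',cv2.resize(d['img'][60:260,140:400,::-1],None,fx=3,fy=3,interpolation=cv2.INTER_CUBIC))
E
```

```text
(no output)
```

View pics/w6.png

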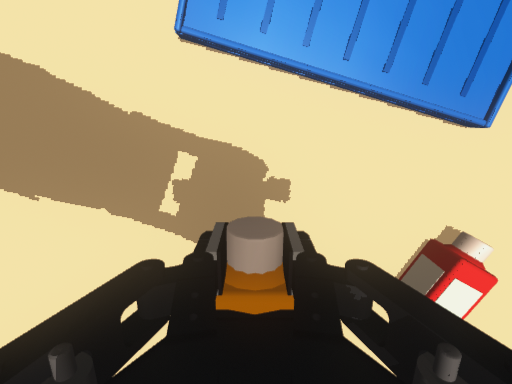

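View pics/s6c.png

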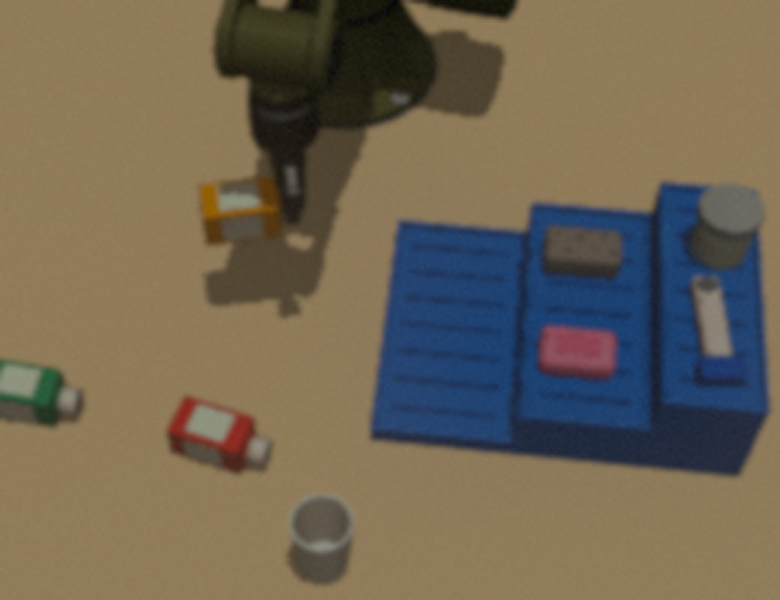

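The cap is held but the bottle stays horizontal, since the grip is too tight to swing. I'll lower it and loosen gradually so it pivots by gravity.

Emit:
send_rows(
  moves=[
    [0, 0, 40, 0],
    [0, 0, 80, 0],
    [0, 0, 80, 0],
  ],
)

```text
t: 16.62
tcp_pos: [400.7, -36.6, 63.4]
eef_rot: [[-0.21, 0.978, 0.004], [0.978, 0.21, 0.007], [0.006, 0.006, -1.0]]
ft_force: [0.4, 0.1, -1.5]
width: 0.347
```

Emit:
send_rows(
  moves=[
    [0, 0, 0, 0],
    [0, 0, 0, 0],
    [0, 0, 0, 0],
  ],
  hand=185,
)

```text
t: 17.0
tcp_pos: [401.1, -36.6, 64.2]
eef_rot: [[-0.21, 0.978, 0.006], [0.978, 0.21, 0.007], [0.006, 0.007, -1.0]]
ft_force: [-0.5, -0.0, -2.0]
width: 0.353
```

```bash
cat >> h.py <<'E'
def st():
    s=sense();print('t',round(float(s['t']),2),'tcp',np.round(s['tcp_pos'],1),'F',np.round(s['ft_force'],1),'T',np.round(s['torque'],3),'w',round(float(s['width'])*85,1))
E
python3 -c "
from h import *
st();grab('wrist','w7')"
```

```text
t 17.0 tcp [401.1 -36.6  64.2] F [-0.5 -0.  -2. ] T [0.111 0.012 0.003] w 30.0
```

View pics/w7.png

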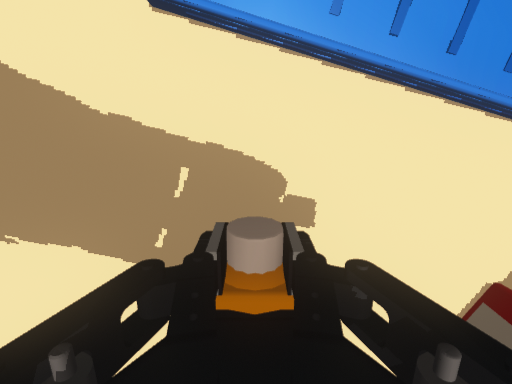

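Emit:
send_rows(
  moves=[
    [0, 0, 0, 0],
    [0, 0, 0, 0],
    [0, 0, 0, 0],
  ],
  hand=176,
)

```text
t: 17.42
tcp_pos: [401.0, -36.6, 64.1]
eef_rot: [[-0.21, 0.978, 0.006], [0.978, 0.21, 0.007], [0.006, 0.007, -1.0]]
ft_force: [-0.2, 0.3, -1.7]
width: 0.353
```

```bash
python3 -c "
from h import *
st()"
```

```text
t 17.43 tcp [401.  -36.6  64.1] F [-0.2  0.3 -1.7] T [ 0.084  0.035 -0.017] w 30.0
```

Emit:
send_rows(
  moves=[
    [0, 0, 0, 0],
    [0, 0, 0, 0],
    [0, 0, 0, 0],
  ],
  hand=171,
)

```text
t: 17.8
tcp_pos: [401.0, -36.6, 64.1]
eef_rot: [[-0.21, 0.978, 0.006], [0.978, 0.21, 0.007], [0.006, 0.007, -1.0]]
ft_force: [0.3, 0.1, -1.5]
width: 0.351
```

```bash
python3 -c "
from h import *
st()"
```

```text
t 17.8 tcp [401.  -36.6  64.1] F [ 0.3  0.1 -1.5] T [0.127 0.051 0.018] w 29.8
```

Emit:
send_rows(
  moves=[
    [0, 0, 0, 0],
    [0, 0, 0, 0],
    [0, 0, 0, 0],
  ],
  hand=167,
)

```text
t: 18.18
tcp_pos: [401.0, -36.6, 64.1]
eef_rot: [[-0.21, 0.978, 0.006], [0.978, 0.21, 0.007], [0.006, 0.007, -1.0]]
ft_force: [0.9, 0.9, -1.4]
width: 0.349
```

```bash
python3 -c "
from h import *
st()"
```

```text
t 18.18 tcp [401.  -36.6  64.1] F [ 0.9  0.9 -1.4] T [0.093 0.042 0.019] w 29.6
```

Emit:
send_rows(
  moves=[
    [0, 0, 0, 0],
    [0, 0, 0, 0],
    [0, 0, 0, 0],
  ],
  hand=164,
)

```text
t: 18.55
tcp_pos: [401.0, -36.6, 64.1]
eef_rot: [[-0.21, 0.978, 0.006], [0.978, 0.21, 0.007], [0.006, 0.007, -1.0]]
ft_force: [-0.4, 0.4, -2.6]
width: 0.362
```

```bash
python3 -c "
from h import *
st()"
```

```text
t 18.55 tcp [401.  -36.6  64.1] F [-0.4  0.4 -2.6] T [ 0.081  0.018 -0.045] w 30.8
```

Width is now following the command, so I'm near release. One count at a time.

Emit:
send_rows(
  moves=[
    [0, 0, 0, 0],
    [0, 0, 0, 0],
  ],
  hand=163,
)

```text
t: 18.8
tcp_pos: [401.0, -36.6, 64.1]
eef_rot: [[-0.21, 0.978, 0.006], [0.978, 0.21, 0.007], [0.006, 0.007, -1.0]]
ft_force: [0.3, -0.3, -1.9]
width: 0.361
```

```bash
python3 -c "
from h import *
st();grab('wrist','w8')"
```

```text
t 18.8 tcp [401.  -36.6  64.1] F [ 0.3 -0.3 -1.9] T [ 0.095 -0.017  0.025] w 30.7
```

View pics/w8.png

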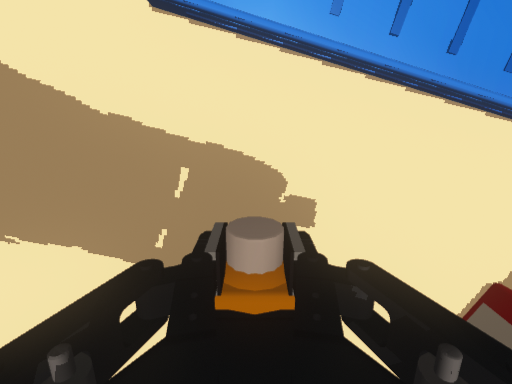

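Emit:
send_rows(
  moves=[
    [0, 0, 0, 0],
    [0, 0, 0, 0],
  ],
  hand=162,
)

```text
t: 19.1
tcp_pos: [401.0, -36.6, 64.1]
eef_rot: [[-0.21, 0.978, 0.006], [0.978, 0.21, 0.007], [0.006, 0.007, -1.0]]
ft_force: [0.7, -0.1, -3.1]
width: 0.369
```

```bash
python3 -c "
from h import *
st()"
```

```text
t 19.1 tcp [401.  -36.6  64.1] F [ 0.7 -0.1 -3.1] T [ 0.092  0.061 -0.017] w 31.4
```

Emit:
send_rows(
  moves=[
    [0, 0, 0, 0],
    [0, 0, 0, 0],
  ],
  hand=161,
)

```text
t: 19.35
tcp_pos: [401.0, -36.6, 64.1]
eef_rot: [[-0.21, 0.978, 0.006], [0.978, 0.21, 0.007], [0.006, 0.007, -1.0]]
ft_force: [-0.2, -0.5, -1.5]
width: 0.369
```

```bash
python3 -c "
from h import *
st();grab('wrist','w9')"
```

```text
t 19.35 tcp [401.  -36.6  64.1] F [-0.2 -0.5 -1.5] T [0.083 0.028 0.013] w 31.3
```

View pics/w9.png

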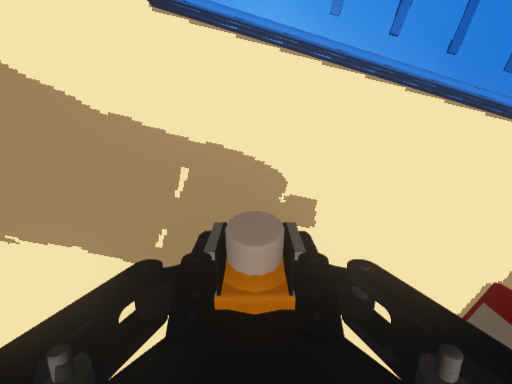

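The cap top is now visible (255,228), so the bottle is slowly pivoting. I'll hold and check.

Emit:
send_rows(
  moves=[
    [0, 0, 0, 0],
    [0, 0, 0, 0],
    [0, 0, 0, 0],
    [0, 0, 0, 0],
    [0, 0, 0, 0],
    [0, 0, 0, 0],
  ],
)

```text
t: 20.15
tcp_pos: [401.0, -36.6, 64.1]
eef_rot: [[-0.21, 0.978, 0.006], [0.978, 0.21, 0.007], [0.006, 0.007, -1.0]]
ft_force: [-0.4, -0.1, -1.3]
width: 0.367
```

```bash
python3 -c "
from h import *
st();grab('wrist','w10')"
```

```text
t 20.15 tcp [401.  -36.6  64.1] F [-0.4 -0.1 -1.3] T [0.107 0.04  0.066] w 31.2
```

View pics/w10.png

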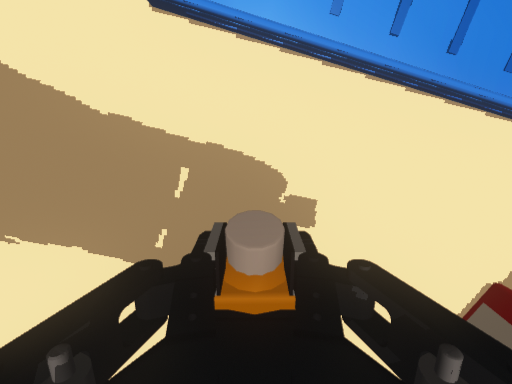

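Emit:
send_rows(
  moves=[
    [0, 0, 0, 0],
    [0, 0, 0, 0],
    [0, 0, 0, 0],
  ],
  hand=160,
)

```text
t: 20.58
tcp_pos: [401.0, -36.6, 64.1]
eef_rot: [[-0.21, 0.978, 0.006], [0.978, 0.21, 0.007], [0.006, 0.007, -1.0]]
ft_force: [0.2, 0.4, 0.4]
width: 0.369
```

```bash
python3 -c "
from h import *
st();grab('wrist','w11')"
```

```text
t 20.57 tcp [401.  -36.6  64.1] F [0.2 0.4 0.4] T [ 0.099  0.088 -0.053] w 31.4
```

View pics/w11.png

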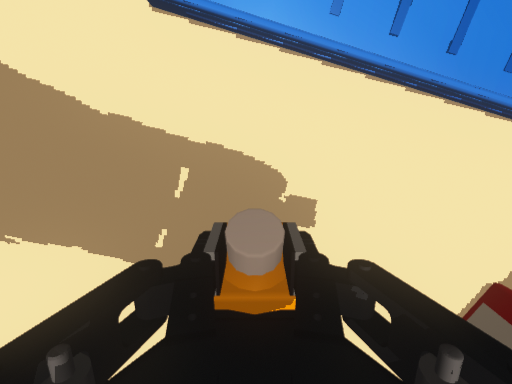

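Emit:
send_rows(
  moves=[
    [0, 0, 0, 0],
    [0, 0, 0, 0],
    [0, 0, 0, 0],
    [0, 0, 0, 0],
  ],
  hand=159,
)

```text
t: 21.12
tcp_pos: [401.1, -36.6, 64.1]
eef_rot: [[-0.21, 0.978, 0.006], [0.978, 0.21, 0.007], [0.006, 0.007, -1.0]]
ft_force: [-0.4, 1.8, 0.2]
width: 0.375
```

```bash
python3 -c "
from h import *
st();grab('wrist','w12')"
```

```text
t 21.12 tcp [401.1 -36.6  64.1] F [-0.4  1.8  0.2] T [0.165 0.016 0.005] w 31.9
```

View pics/w12.png

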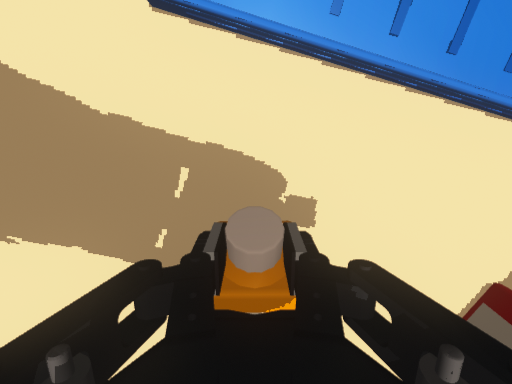

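The base has reached the ledge (the weight is off the wrist) at about 30° tilt. I'll raise slowly with the loose grip so it keeps swinging.

Emit:
send_rows(
  moves=[
    [-4, 0, -4, 0],
    [-8, 0, -8, 0],
    [-12, 0, -12, 0],
    [-16, 0, -16, 0],
    [-21, 0, -20, 0],
    [-26, 0, -24, 0],
    [-31, 0, -28, 0],
    [-36, 0, -31, 0],
    [-42, 0, -33, 0],
    [-42, 0, -34, 0],
  ],
)

```text
t: 22.42
tcp_pos: [409.7, -78.3, 97.9]
eef_rot: [[-0.21, 0.978, 0.006], [0.978, 0.21, 0.007], [0.006, 0.007, -1.0]]
ft_force: [-0.7, 1.1, -0.4]
width: 0.375
```

```bash
python3 -c "
from h import *
st();grab('wrist','w13')"
```

```text
t 22.43 tcp [409.7 -78.3  97.9] F [-0.7  1.1 -0.4] T [0.054 0.023 0.005] w 31.9
```

View pics/w13.png

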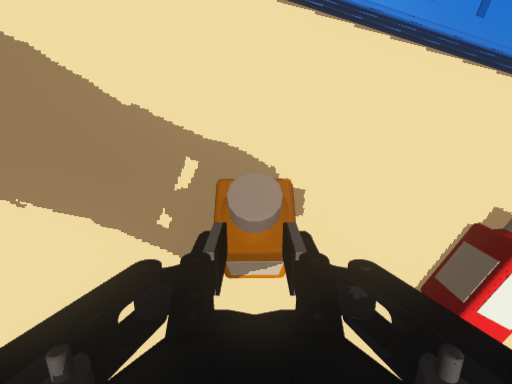

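The bottle is now well tilted, with the cap top at (255,198). I'll measure the tilt.

```bash
cat >> h.py <<'E'
def captilt(d):
    W=cloud(d);H=hsv(d)
    cv=np.zeros(H.shape[:2],bool);cv[150:290,215:300]=1
    m=cv&(H[...,1]<75)&(H[...,2]>90)&np.isfinite(W[...,0])
    n,l,st_,ce=cv2.connectedComponentsWithStats(m.astype(np.uint8))
    i=1+np.argmin([np.hypot(*(ce[j]-[255,215])) if st_[j,4]>200 else 1e9 for j in range(1,n)])
    P=W[l==i]; V=d['img'][l==i].astype(float).sum(1)
    # ransac plane
    rng=np.random.default_rng(0);best=None
    for _ in range(300):
        a,b,c=P[rng.choice(len(P),3,False)];nn=np.cross(b-a,c-a);L=np.linalg.norm(nn)
        if L<20: continue
        nn/=L;inl=abs((P-a)@nn)<1.0
        if best is None or inl.sum()>best.sum(): best=inl
    Q=P[best];c=Q.mean(0);nn=np.linalg.svd(Q-c,full_matrices=False)[2][2];nn*=np.sign(nn[2])
    print('cap px',st_[i],'plane n',np.round(nn,3),'tilt',round(np.degrees(np.arccos(nn[2])),1),'centre',np.round(c,1),best.sum(),len(P),'rel tcp',np.round(c-sense()['tcp_pos'],1))
E
python3 -c "
from h import *
captilt(load('w13'))"
```

```text
cap px [ 227  172   56   61 2623] plane n [-0.143  0.66   0.738] tilt 42.5 centre [404.2 -52.9  99.9] 1964 2623 rel tcp [-5.5 25.2  2. ]
```

```bash
python3 -c "
from h import *
d=grab('wrist','w14');captilt(d);st();grab('scene','s14');grab('side','d14')
a=load('s14')['img'][90:210,180:300,::-1];b=load('d14')['img'][110:230,270:390,::-1]
cv2.imwrite('pics/c14.png',cv2.resize(np.hstack([a,b]),None,fx=3.3,fy=3.3,interpolation=cv2.INTER_CUBIC))"
```

```text
cap px [ 227  172   55   60 2614] plane n [-0.148  0.667  0.73 ] tilt 43.1 centre [403.9 -52.5  99.7] 1924 2614 rel tcp [-5.7 25.4  1.8]
t 22.52 tcp [409.7 -77.9  97.9] F [-1.2  0.6 -0.2] T [-0.012  0.02  -0.003] w 31.6
```

View pics/c14.png

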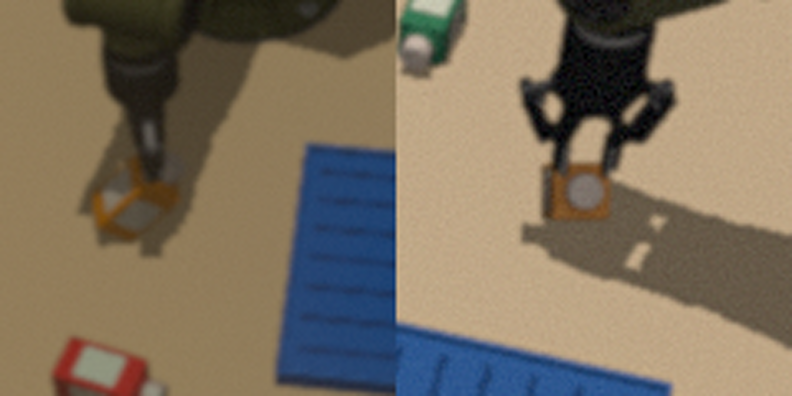

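At 43° the cap sits too far below the fingertips: partly open, the pads stand back from the TCP, so I gripped too high on the cap. I'll slide the fingers forward and down onto the cap.

Emit:
send_rows(
  moves=[
    [6, 0, 3, 0],
    [12, 0, 7, 0],
    [18, 0, 11, 0],
    [19, 0, 15, 0],
    [19, 0, 15, 0],
  ],
)

```text
t: 23.25
tcp_pos: [407.4, -56.3, 87.1]
eef_rot: [[-0.21, 0.978, 0.01], [0.978, 0.21, 0.011], [0.009, 0.012, -1.0]]
ft_force: [-21.5, 39.1, 82.7]
width: 0.377
```

```bash
python3 -c "
from h import *
d=grab('wrist','w15');captilt(d);st()"
```

```text
cap px [ 227  174   54   58 2509] plane n [-0.163  0.819  0.55 ] tilt 56.6 centre [401.6 -31.   83. ] 1590 2509 rel tcp [-5.8 25.4 -4.2]
t 23.3 tcp [407.4 -56.4  87.2] F [-22.4  39.2  83.1] T [ 5.971  4.169 -0.243] w 32.1
```

View pics/w15.png

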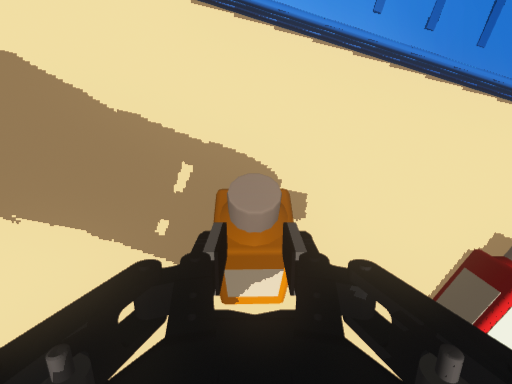

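Force is 83 N: the tips are pressing on the bottle body. I'll back off straight away.

Emit:
send_rows(
  moves=[
    [-2, 0, -8, 0],
    [-2, 0, -14, 0],
  ],
)

```text
t: 23.55
tcp_pos: [407.8, -58.3, 101.6]
eef_rot: [[-0.211, 0.977, 0.011], [0.977, 0.211, 0.011], [0.008, 0.013, -1.0]]
ft_force: [-0.4, 0.4, -0.3]
width: 0.375
```

```bash
python3 -c "
from h import *
d=grab('wrist','w16');captilt(d);st()"
```

```text
cap px [ 227  188   50   55 2617] plane n [0.002 0.001 1.   ] tilt 0.1 centre [407.  -62.5  52.2] 2337 2617 rel tcp [ -0.9  -4.  -49.7]
t 23.6 tcp [407.9 -58.5 101.9] F [ 0.4 -0.3  0.8] T [-0.006  0.041  0.021] w 32.1
```

View pics/w16.png

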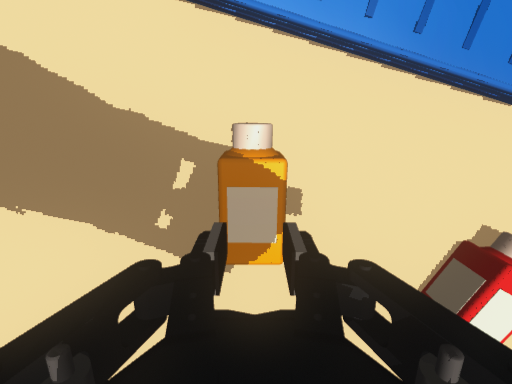

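```bash
cat >> h.py <<'E'
def bottle(d,roi=None):
    W=cloud(d);m=(W[...,2]>40)&(W[...,2]<60)
    if roi: 
        s=np.zeros_like(m);s[roi[2]:roi[3],roi[0]:roi[1]]=1;m&=s
    n,l,st_,ce=cv2.connectedComponentsWithStats(m.astype(np.uint8))
    for i in range(1,n):
        if st_[i,4]>800:
            P=W[l==i];r=cv2.minAreaRect(P[:,:2].astype(np.float32));a=r[2]+(90 if r[1][0]<r[1][1] else 0)
            u=np.array([np.cos(np.radians(a)),np.sin(np.radians(a))]);c=np.array(r[0])
            print(st_[i][:4],'z',round(np.median(P[:,2]),1),'c',np.round(c,1),np.round(r[1],1),'axis',round(a,1),'cap100',np.round(c+44*u,1))
E
python3 -c "
from h import *
d=load('w16');bottle(d,(200,300,110,280))"
```

```text
[218 123  70 142] z 51.7 c [404.9 -50.8] [ 53.1 111.4] axis 101.2 cap100 [396.3  -7.6]
```

```bash
python3 -c "
from h import *
go((396.3,-7.6,100),101.2);go((396.3,-7.6,9),101.2)"
```

```text
from [407.9 -58.5 101.9] yaw 102.15 -> shift [52.1 -0.7  2.3] turn 0.017 rows>= 0.8
from [407.9 -58.5 101.9] yaw 102.15 -> shift [51.4 -1.8 93.3] turn 0.017 rows>= 1.7
```

Emit:
send_rows(
  moves=[
    [25, 0, 0, 0.017],
    [52, -1, 0, 0.017],
    [52, -1, 0, 0.017],
    [52, -1, 20, 0.017],
    [52, -1, 50, 0.017],
    [52, -2, 75, 0.017],
    [52, -2, 88, 0.017],
    [52, -2, 93, 0.017],
    [52, -2, 93, 0.017],
  ],
  hand=0,
)

```text
t: 24.72
tcp_pos: [396.2, -7.1, 9.5]
eef_rot: [[-0.194, 0.981, 0.011], [0.981, 0.194, 0.011], [0.008, 0.013, -1.0]]
ft_force: [0.2, 0.8, 1.6]
width: 0.999
```

Emit:
send_rows(
  moves=[
    [0, 0, 0, 0],
    [0, 0, 0, 0],
    [0, 0, 0, 0],
    [0, 0, 0, 0],
    [0, 0, 0, 0],
    [0, 0, 0, 0],
    [0, 0, 0, 0],
    [0, 0, 0, 0],
  ],
  hand=190,
)

```text
t: 25.72
tcp_pos: [396.4, -7.1, 10.0]
eef_rot: [[-0.194, 0.981, 0.012], [0.981, 0.194, 0.011], [0.008, 0.014, -1.0]]
ft_force: [-3.0, 1.6, 8.9]
width: 0.354
```

```bash
python3 -c "
from h import *
st();grab('wrist','w17')"
```

```text
t 25.73 tcp [396.4  -7.1  10. ] F [-3.   1.6  8.9] T [ 0.11   0.381 -0.009] w 30.1
```

View pics/w17.png

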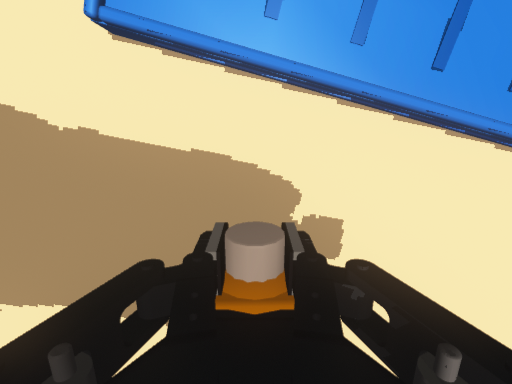

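Emit:
send_rows(
  moves=[
    [-10, 0, -30, 0],
    [-20, 0, -60, 0],
    [-30, 0, -92, 0],
    [-30, 0, -92, 0],
  ],
)

```text
t: 26.28
tcp_pos: [402.1, -38.1, 103.3]
eef_rot: [[-0.193, 0.981, 0.016], [0.981, 0.193, 0.01], [0.007, 0.017, -1.0]]
ft_force: [-0.0, 0.4, -2.9]
width: 0.352
```

Emit:
send_rows(
  moves=[
    [0, 0, 0, 0],
    [0, 0, 0, 0],
    [0, 0, 0, 0],
    [0, 0, 0, 0],
  ],
  hand=162,
)

```text
t: 26.78
tcp_pos: [402.0, -37.9, 102.9]
eef_rot: [[-0.193, 0.981, 0.015], [0.981, 0.193, 0.01], [0.007, 0.016, -1.0]]
ft_force: [-0.5, 0.3, -1.6]
width: 0.365
```

```bash
python3 -c "
from h import *
st();captilt(grab('wrist','w18'))"
```

```text
t 26.77 tcp [402.  -37.9 102.9] F [-0.5  0.3 -1.6] T [ 0.051  0.005 -0.004] w 31.0
cap px [ 225  222   60   60 3171] plane n [-0.2    0.979  0.036] tilt 87.9 centre [399.2 -27.2 122.7] 1287 3171 rel tcp [-2.8 10.8 19.7]
```

Emit:
send_rows(
  moves=[
    [0, 0, 0, 0],
    [0, 0, 0, 0],
    [0, 0, 0, 0],
    [0, 0, 0, 0],
  ],
  hand=161,
)

```text
t: 27.32
tcp_pos: [402.0, -38.0, 103.0]
eef_rot: [[-0.193, 0.981, 0.015], [0.981, 0.193, 0.01], [0.007, 0.017, -1.0]]
ft_force: [-0.2, 0.0, -2.1]
width: 0.371
```

```bash
python3 -c "
from h import *
st();captilt(grab('wrist','w19'))"
```

```text
t 27.32 tcp [402. -38. 103.] F [-0.2  0.  -2.1] T [0.097 0.048 0.017] w 31.5
cap px [ 224  222   61   60 3189] plane n [-0.2    0.979  0.045] tilt 87.4 centre [399.4 -27.2 123. ] 1276 3189 rel tcp [-2.6 10.8 20. ]
```

View pics/w19.png

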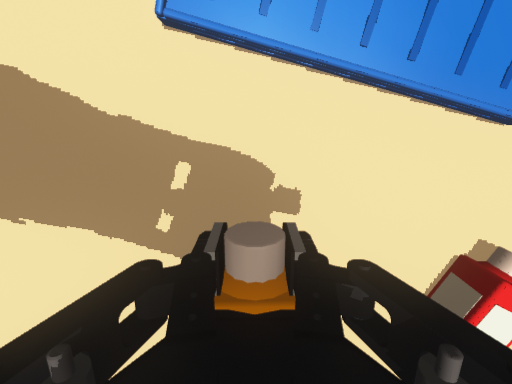

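The tips now reach too deep (20 mm below the cap axis) and would block the shoulder from swinging upright. I'll set it down and re-grip higher and nearer the cap's end.

Emit:
send_rows(
  moves=[
    [0, 0, 30, 0],
    [0, 0, 60, 0],
    [0, 0, 82, 0],
    [0, 0, 92, 0],
    [0, 0, 93, 0],
    [0, 0, 93, 0],
  ],
  hand=190,
)

```text
t: 28.12
tcp_pos: [403.7, -37.1, 10.4]
eef_rot: [[-0.193, 0.981, 0.016], [0.981, 0.193, 0.01], [0.007, 0.017, -1.0]]
ft_force: [-0.7, -0.6, -1.1]
width: 0.361
```

Emit:
send_rows(
  moves=[
    [0, 0, 0, 0],
    [0, 0, 0, 0],
    [0, 0, -2, 0],
    [3, 0, -6, 0],
    [5, 0, -7, 0],
    [5, 0, -7, 0],
  ],
  hand=120,
)

```text
t: 28.88
tcp_pos: [402.7, -32.1, 17.6]
eef_rot: [[-0.194, 0.981, 0.016], [0.981, 0.194, 0.01], [0.007, 0.018, -1.0]]
ft_force: [-0.2, 0.4, 0.2]
width: 0.53
```

Emit:
send_rows(
  moves=[
    [0, 0, 0, 0],
    [0, 0, 0, 0],
    [0, 0, 0, 0],
    [0, 0, 0, 0],
    [0, 0, 0, 0],
  ],
  hand=190,
)

```text
t: 29.5
tcp_pos: [402.7, -32.0, 17.8]
eef_rot: [[-0.194, 0.981, 0.016], [0.981, 0.193, 0.01], [0.007, 0.018, -1.0]]
ft_force: [-2.5, 1.6, 7.5]
width: 0.349
```

```bash
python3 -c "
from h import *
st();captilt(grab('wrist','w20'))"
```

```text
t 29.5 tcp [402.7 -32.   17.8] F [-2.5  1.6  7.5] T [ 0.297  0.456 -0.006] w 29.7
cap px [ 227  225   56   56 2718] plane n [-0.2    0.979  0.028] tilt 88.4 centre [401.1 -26.1  29.5] 1087 2718 rel tcp [-1.6  5.9 11.7]
```

Emit:
send_rows(
  moves=[
    [0, 0, -30, 0],
    [0, 0, -60, 0],
    [0, 0, -88, 0],
    [0, 0, -88, 0],
  ],
)

```text
t: 30.05
tcp_pos: [401.9, -33.0, 106.9]
eef_rot: [[-0.194, 0.981, 0.019], [0.981, 0.193, 0.01], [0.006, 0.02, -1.0]]
ft_force: [-0.3, 0.2, -1.7]
width: 0.344
```

Emit:
send_rows(
  moves=[
    [0, 0, 0, 0],
    [0, 0, 0, 0],
    [0, 0, 0, 0],
    [0, 0, 0, 0],
  ],
  hand=161,
)

```text
t: 30.55
tcp_pos: [401.8, -33.0, 106.6]
eef_rot: [[-0.194, 0.981, 0.018], [0.981, 0.193, 0.01], [0.006, 0.02, -1.0]]
ft_force: [-0.2, 0.8, -0.7]
width: 0.37
```

```bash
python3 -c "
from h import *
st();captilt(grab('wrist','w21'))"
```

```text
t 30.55 tcp [401.8 -33.  106.6] F [-0.2  0.8 -0.7] T [-0.048  0.062  0.007] w 31.4
cap px [ 226  205   58   61 2824] plane n [ 0.032 -0.214  0.976] tilt 12.5 centre [401.1 -31.  118.2] 1880 2824 rel tcp [-0.8  2.1 11.5]
```

Emit:
send_rows(
  moves=[
    [0, 0, 0, 0],
    [0, 0, 0, 0],
    [0, 0, 0, 0],
    [0, 0, 0, 0],
    [0, 0, 0, 0],
    [0, 0, 0, 0],
    [0, 0, 0, 0],
    [0, 0, 0, 0],
  ],
)

```text
t: 31.6
tcp_pos: [401.9, -33.0, 106.7]
eef_rot: [[-0.194, 0.981, 0.019], [0.981, 0.193, 0.01], [0.006, 0.02, -1.0]]
ft_force: [0.6, -0.3, -1.4]
width: 0.368
```

```bash
python3 -c "
from h import *
st();captilt(grab('wrist','w22'))"
```

```text
t 31.6 tcp [401.9 -33.  106.7] F [ 0.6 -0.3 -1.4] T [-0.031 -0.018 -0.008] w 31.3
cap px [ 226  205   58   62 2821] plane n [ 0.014 -0.167  0.986] tilt 9.7 centre [401.2 -31.  118.2] 1986 2821 rel tcp [-0.7  2.1 11.5]
```

It swung upright (10° past vertical, still settling). I'll firm up the grip a little and carry it over the low tier.

```bash
python3 -c "
from h import *
for x in (-90,0,90): print(x,cad(x,-10))
p=cad(-90,-10);go((p[0],p[1]-1,165),86.4)"
```

```text
-90 [374.54968925 153.67087947]
0 [464.3720948  148.01973272]
90 [554.19450036 142.36858596]
from [401.9 -33.  106.7] yaw 101.17 -> shift [187.8  10.3 -57. ] turn 0.258 rows>= 3.1
```

Emit:
send_rows(
  moves=[
    [0, 0, 0, 0],
    [0, 0, -20, 0],
    [0, 0, -40, 0],
    [0, 0, -60, 0],
    [0, 0, -62, 0],
  ],
  hand=165,
)

```text
t: 32.28
tcp_pos: [401.2, -33.8, 169.6]
eef_rot: [[-0.194, 0.981, 0.021], [0.981, 0.193, 0.009], [0.005, 0.022, -1.0]]
ft_force: [-0.7, 0.5, -2.2]
width: 0.359
```

Emit:
send_rows(
  moves=[
    [15, 1, 0, 0.03],
    [35, 2, 0, 0.06],
    [58, 3, 0, 0.1],
    [82, 4, 0, 0.14],
    [106, 6, 0, 0.18],
    [130, 7, 0, 0.22],
    [152, 8, 0, 0.25],
    [170, 9, 0, 0.258],
    [182, 10, 0, 0.258],
    [188, 10, 0, 0.258],
  ],
)

```text
t: 33.52
tcp_pos: [374.4, 153.0, 170.3]
eef_rot: [[0.062, 0.998, 0.02], [0.998, -0.063, 0.009], [0.01, 0.019, -1.0]]
ft_force: [-0.1, 0.4, -1.9]
width: 0.36
```

```bash
python3 -c "
from h import *
d=grab('wrist','w23');captilt(d);st();p=cad(-90,-10);go((p[0],p[1]-1,122),86.4)"
```

```text
cap px [ 223  205   64   85 4374] plane n [-0.019 -0.172  0.985] tilt 10.0 centre [374.1 155.  181.6] 1947 4374 rel tcp [-0.3  1.8 11.2]
t 33.58 tcp [374.4 153.2 170.4] F [-0.6  0.6 -1.6] T [ 0.014  0.012 -0.006] w 30.2
from [374.4 153.2 170.4] yaw 86.41 -> shift [-1.  -0.8 48.4] turn 0.0 rows>= 0.8
```

View pics/w23.png

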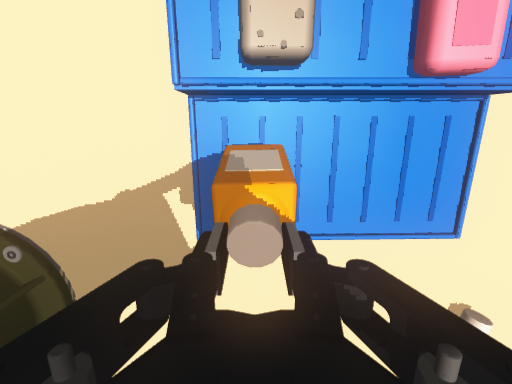

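Emit:
send_rows(
  moves=[
    [0, 0, 10, 0],
    [0, 0, 20, 0],
    [0, 0, 28, 0],
    [0, 0, 34, 0],
    [0, 0, 38, 0],
    [0, 0, 38, 0],
    [0, 0, 38, 0],
    [0, 0, 38, 0],
  ],
  hand=160,
)

```text
t: 34.58
tcp_pos: [375.3, 153.6, 132.6]
eef_rot: [[0.063, 0.998, 0.021], [0.998, -0.063, 0.009], [0.011, 0.02, -1.0]]
ft_force: [-0.4, 0.3, -1.4]
width: 0.376
```

```bash
python3 -c "
from h import *
d=grab('wrist','w24');captilt(d);st()"
```

```text
cap px [ 222  206   66   84 4272] plane n [-0.01  -0.009  1.   ] tilt 0.8 centre [375.1 155.9 142.4] 2014 4272 rel tcp [-0.1  2.4  9.8]
t 34.62 tcp [375.3 153.5 132.6] F [-0.5 -0.1 -2.9] T [ 0.033  0.081 -0.006] w 31.4
```

Tilt is now 0.8° with 10 mm to go.

Emit:
send_rows(
  moves=[
    [0, 0, 3, 0],
    [0, 0, 6, 0],
    [0, 0, 8, 0],
    [0, 0, 9, 0],
    [0, 0, 10, 0],
    [0, 0, 10, 0],
  ],
)

```text
t: 35.38
tcp_pos: [375.5, 153.6, 122.5]
eef_rot: [[0.063, 0.998, 0.02], [0.998, -0.063, 0.009], [0.011, 0.02, -1.0]]
ft_force: [-0.1, 1.4, -2.3]
width: 0.372
```

```bash
python3 -c "
from h import *
d=grab('wrist','w25');captilt(d);st()"
```

```text
cap px [ 222  206   66   84 4212] plane n [-0.018 -0.001  1.   ] tilt 1.1 centre [375.2 156.2 132.2] 2046 4212 rel tcp [-0.3  2.5  9.6]
t 35.42 tcp [375.5 153.7 122.6] F [ 0.7  0.2 -2.3] T [-0.026  0.071  0.038] w 31.5
```

Cap top is at 132.2, so it should be just about on the floor. I'll go down 1–2 mm more, then open a little and rise.

Emit:
send_rows(
  moves=[
    [0, 0, 1, 0],
    [0, 0, 2, 0],
    [0, 0, 2, 0],
  ],
)

```text
t: 35.8
tcp_pos: [375.8, 153.7, 120.8]
eef_rot: [[0.063, 0.998, 0.021], [0.998, -0.063, 0.01], [0.011, 0.021, -1.0]]
ft_force: [1.2, 0.6, 3.1]
width: 0.374
```

```bash
python3 -c "
from h import *
st()"
```

```text
t 35.8 tcp [375.8 153.7 120.8] F [1.2 0.6 3.1] T [-0.001 -0.184 -0.036] w 31.8
```

Emit:
send_rows(
  moves=[
    [0, 0, 0, 0],
    [0, 0, 0, 0],
    [0, 0, 0, 0],
    [0, 0, 0, 0],
    [0, 0, -15, 0],
    [0, 0, -40, 0],
    [0, 0, -90, 0],
    [0, 0, -140, 0],
    [-40, 0, -180, 0],
    [-80, 0, -180, 0],
  ],
  hand=90,
)

```text
t: 37.05
tcp_pos: [367.4, 71.5, 302.5]
eef_rot: [[0.061, 0.998, 0.026], [0.998, -0.061, 0.01], [0.012, 0.026, -1.0]]
ft_force: [1.3, 0.6, -1.7]
width: 0.646
```

```bash
python3 -c "
from h import *
d=grab('wrist','w26');st()"
```

```text
t 37.1 tcp [366.7  68.5 301. ] F [-0.2 -0.2 -0.6] T [0.033 0.057 0.019] w 55.2
```

View pics/w26.png

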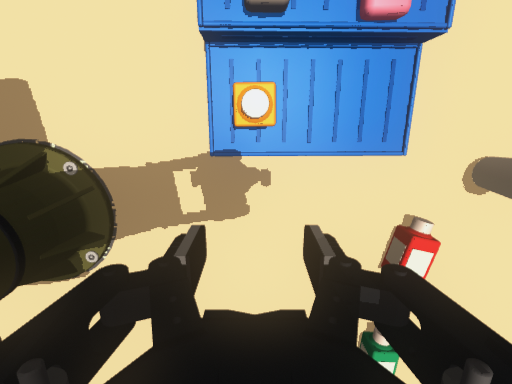

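Orange stands upright on the low tier (255,104). Red is next: cap grip point at (654,-52), yaw 72.

```bash
python3 -c "
from h import *
bottle(load('w26'),(370,450,200,300))
go((654.1,-52,120),72.2);go((654.1,-52,16.5),72.2)"
```

```text
[396 223  45  56] z 51.4 c [641.4 -90. ] [92.8 53.3] axis 71.5 cap100 [655.4 -48.3]
from [366.7  68.5 301. ] yaw 86.4 -> shift [-104.   290.2  186.8] turn 0.248 rows>= 5.8
from [366.7  68.5 301. ] yaw 86.4 -> shift [-105.   287.8  290.2] turn 0.248 rows>= 6.8
```

Emit:
send_rows(
  moves=[
    [-20, 58, 30, 0.05],
    [-40, 115, 60, 0.12],
    [-60, 172, 90, 0.18],
    [-80, 230, 120, 0.248],
    [-104, 289, 150, 0.248],
    [-104, 289, 190, 0.248],
    [-104, 289, 190, 0.248],
  ],
  hand=0,
)

```text
t: 37.98
tcp_pos: [651.5, -52.3, 110.6]
eef_rot: [[0.307, 0.952, 0.014], [0.952, -0.307, 0.01], [0.014, 0.011, -1.0]]
ft_force: [-0.6, 0.4, 0.9]
width: 0.998
```

```bash
python3 -c "
from h import *
d=grab('wrist','w27');go((654.1,-52,16.5),72.2)
W=cloud(d);H=hsv(d)
m=np.zeros(W.shape[:2],bool);m[190:300,180:330]=1;m&=(W[...,2]>37)&(W[...,2]<46)&(H[...,1]<90);P=W[m];print(m.sum(),cv2.minAreaRect(P[:,:2].astype(np.float32)) if m.sum() else 0)
"
```

```text
from [652.2 -51.9 114.6] yaw 72.16 -> shift [-1.   0.2 98.1] turn -0.001 rows>= 1.6
554 ((652.6168823242188, -54.608177185058594), (18.9912109375, 23.544109344482422), 73.56309509277344)
```

View pics/w27.png

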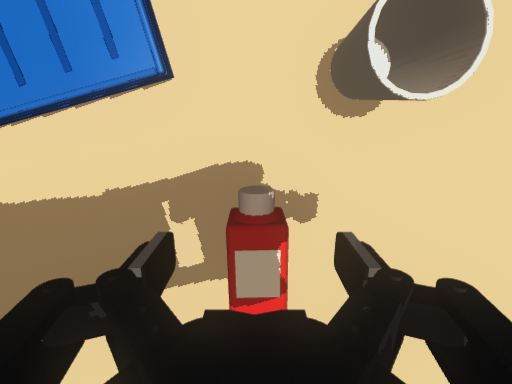

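Emit:
send_rows(
  moves=[
    [1, 0, 40, 0],
    [1, 0, 70, 0],
    [1, 0, 90, 0],
    [1, 0, 97, 0],
    [1, 0, 98, 0],
    [1, 0, 98, 0],
  ],
)

```text
t: 38.78
tcp_pos: [655.0, -50.1, 17.9]
eef_rot: [[0.306, 0.952, 0.021], [0.952, -0.307, 0.009], [0.015, 0.017, -1.0]]
ft_force: [-0.3, -0.1, -0.8]
width: 0.998
```

Emit:
send_rows(
  moves=[
    [0, 0, 0, 0],
    [0, 0, 0, 0],
    [0, 0, 0, 0],
    [0, 0, 0, 0],
    [0, 0, 0, 0],
    [0, 0, 0, 0],
    [0, 0, 0, 0],
    [0, 0, 0, 0],
  ],
  hand=190,
)

```text
t: 39.78
tcp_pos: [655.2, -50.1, 18.4]
eef_rot: [[0.306, 0.952, 0.022], [0.952, -0.306, 0.009], [0.015, 0.018, -1.0]]
ft_force: [-1.9, 0.3, 5.5]
width: 0.344
```

```bash
python3 -c "
from h import *
st();captilt(grab('wrist','w28'))"
```

```text
t 39.77 tcp [655.2 -50.1  18.4] F [-1.9  0.3  5.5] T [0.151 0.293 0.032] w 29.2
cap px [ 228  228   54   56 2693] plane n [0.298 0.955 0.013] tilt 89.3 centre [655.7 -45.9  29.3] 1075 2693 rel tcp [ 0.5  4.1 11. ]
```

View pics/w28.png

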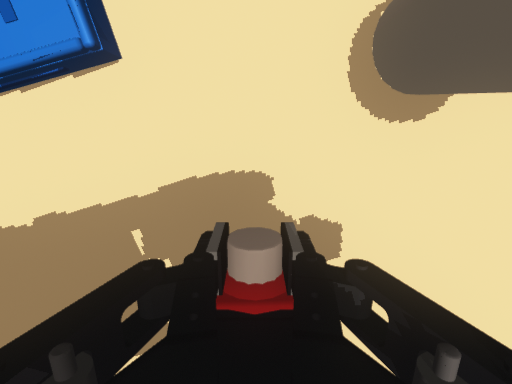

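The red cap is gripped the same way as the orange one. I'll lift it and loosen to 161.

Emit:
send_rows(
  moves=[
    [0, 0, -30, 0],
    [0, 0, -60, 0],
    [0, 0, -89, 0],
    [0, 0, -89, 0],
  ],
)

```text
t: 40.33
tcp_pos: [654.0, -51.0, 109.1]
eef_rot: [[0.306, 0.952, 0.025], [0.952, -0.307, 0.009], [0.016, 0.021, -1.0]]
ft_force: [-0.3, 0.4, -1.8]
width: 0.344
```

Emit:
send_rows(
  moves=[
    [0, 0, 0, 0],
    [0, 0, 0, 0],
    [0, 0, 0, 0],
    [0, 0, 0, 0],
    [0, 0, 0, 0],
  ],
  hand=161,
)

```text
t: 40.95
tcp_pos: [654.0, -51.0, 108.9]
eef_rot: [[0.306, 0.952, 0.025], [0.952, -0.306, 0.008], [0.016, 0.021, -1.0]]
ft_force: [0.1, -0.1, -1.8]
width: 0.37
```

```bash
python3 -c "
from h import *
st();captilt(grab('wrist','w29'))"
```

```text
t 40.95 tcp [654.  -51.  108.9] F [ 0.1 -0.1 -1.8] T [-0.137  0.098  0.037] w 31.4
cap px [ 227  215   56   55 2370] plane n [0.095 0.341 0.935] tilt 20.7 centre [653.4 -50.4 115.2] 2057 2370 rel tcp [-0.6  0.7  6.3]
```

It's nearly there, with the base corner touching the ledge. I'll raise it.

Emit:
send_rows(
  moves=[
    [0, 0, -5, 0],
    [0, 0, -10, 0],
    [0, 0, -18, 0],
    [0, 0, -25, 0],
    [0, 0, -25, 0],
    [0, 0, -25, 0],
  ],
)

```text
t: 41.75
tcp_pos: [653.3, -51.3, 133.8]
eef_rot: [[0.306, 0.952, 0.025], [0.952, -0.307, 0.008], [0.016, 0.021, -1.0]]
ft_force: [-1.0, -0.2, -2.9]
width: 0.368
```

```bash
python3 -c "
from h import *
st();captilt(grab('wrist','w30'))"
```

```text
t 41.75 tcp [653.3 -51.3 133.8] F [-1.  -0.2 -2.9] T [-0.01   0.023 -0.044] w 31.2
cap px [ 227  207   56   59 2503] plane n [-0.019 -0.004  1.   ] tilt 1.1 centre [652.7 -50.7 138.9] 1914 2503 rel tcp [-0.5  0.6  5.2]
```

View pics/w30.png

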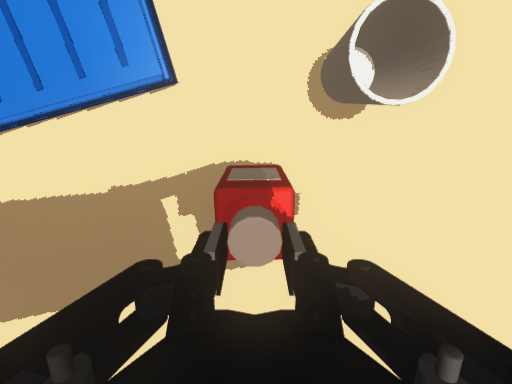

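Emit:
send_rows(
  moves=[
    [0, 0, 0, 0],
    [0, 0, -15, 0],
    [0, 0, -30, 0],
    [0, 0, -40, 0],
    [0, 0, -40, 0],
  ],
  hand=166,
)

```text
t: 42.42
tcp_pos: [652.6, -51.7, 175.0]
eef_rot: [[0.306, 0.952, 0.026], [0.952, -0.307, 0.008], [0.016, 0.023, -1.0]]
ft_force: [-1.0, 0.1, -3.1]
width: 0.354
```

```bash
python3 -c "
from h import *
p=cad(90,-10);go((p[0],p[1],174),86.4)"
```

```text
from [652.6 -51.7 175. ] yaw 72.16 -> shift [ 154.5 -153.2   -0. ] turn -0.248 rows>= 3.5
```

Emit:
send_rows(
  moves=[
    [10, -10, 0, -0.02],
    [28, -28, 0, -0.05],
    [48, -48, 0, -0.09],
    [70, -70, 0, -0.13],
    [92, -91, 0, -0.17],
    [113, -112, 0, -0.21],
    [132, -131, 0, -0.248],
    [146, -145, 0, -0.248],
    [154, -153, 0, -0.248],
    [154, -153, 0, -0.248],
  ],
)

```text
t: 43.68
tcp_pos: [554.0, 142.2, 173.9]
eef_rot: [[0.063, 0.998, 0.026], [0.998, -0.063, 0.008], [0.01, 0.026, -1.0]]
ft_force: [0.4, 0.1, -2.0]
width: 0.354
```

Emit:
send_rows(
  moves=[
    [0, 0, 10, 0],
    [0, 0, 20, 0],
    [0, 0, 28, 0],
    [0, 0, 34, 0],
    [0, 0, 38, 0],
    [0, 0, 38, 0],
  ],
  hand=161,
)

```text
t: 44.42
tcp_pos: [555.0, 142.5, 135.7]
eef_rot: [[0.063, 0.998, 0.026], [0.998, -0.063, 0.008], [0.01, 0.025, -1.0]]
ft_force: [-0.4, 0.1, -2.5]
width: 0.367
```

```bash
python3 -c "
from h import *
st();captilt(grab('wrist','w31'))"
```

```text
t 44.42 tcp [555.  142.5 135.7] F [-0.4  0.1 -2.5] T [-0.002  0.036  0.008] w 31.2
cap px [ 222  207   66   83 4122] plane n [-0.005  0.027  1.   ] tilt 1.6 centre [554.6 143.  140.9] 1877 4122 rel tcp [-0.5  0.5  4.9]
```

View pics/w31.png

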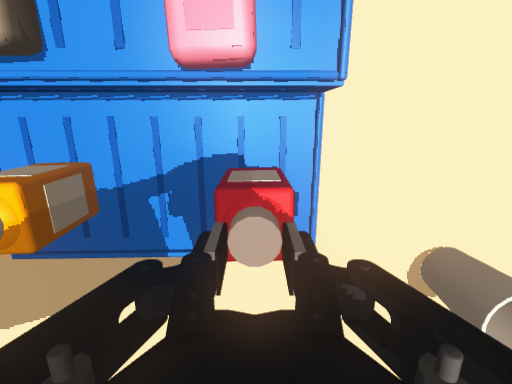

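Emit:
send_rows(
  moves=[
    [0, 0, 3, 0],
    [0, 0, 6, 0],
    [0, 0, 8, 0],
    [0, 0, 9, 0],
    [0, 0, 10, 0],
    [0, 0, 10, 0],
  ],
)

```text
t: 45.22
tcp_pos: [556.0, 142.5, 126.8]
eef_rot: [[0.063, 0.998, 0.029], [0.998, -0.063, 0.008], [0.01, 0.028, -1.0]]
ft_force: [1.1, -2.2, 4.5]
width: 0.369
```

```bash
python3 -c "
from h import *
st();captilt(grab('wrist','w32'))"
```

```text
t 45.23 tcp [556.  142.5 126.8] F [ 1.1 -2.2  4.5] T [-0.228 -0.328 -0.027] w 31.3
cap px [ 222  208   66   82 4094] plane n [-0.018  0.031  0.999] tilt 2.1 centre [555.5 143.1 132.4] 1918 4094 rel tcp [-0.4  0.6  5.5]
```

On the floor (contact 4.5 N). I'll release and rise.

Emit:
send_rows(
  moves=[
    [0, 0, 0, 0],
    [0, 0, 0, 0],
    [0, 0, 0, 0],
    [0, 0, 0, 0],
    [0, 0, -15, 0],
    [0, 0, -40, 0],
    [0, 0, -90, 0],
    [0, 0, -140, 0],
    [-60, 0, -190, 0],
    [-80, 0, -190, 0],
  ],
  hand=110,
)

```text
t: 46.52
tcp_pos: [545.6, 59.9, 320.0]
eef_rot: [[0.063, 0.997, 0.034], [0.998, -0.063, 0.008], [0.011, 0.033, -0.999]]
ft_force: [0.5, 0.0, -0.8]
width: 0.568
```

```bash
python3 -c "
from h import *
st();d=grab('wrist','w33');u=np.array([np.cos(np.radians(82.3)),np.sin(np.radians(82.3))]);p=np.array([591.8,-323.8])+50*u;print(p);go((*p,130),82.3)"
```

```text
t 46.52 tcp [545.6  59.9 320. ] F [ 0.5  0.  -0.8] T [ 0.01   0.005 -0.002] w 48.2
[ 598.49930927 -274.25084001]
from [545.5  57.1 320.1] yaw 86.29 -> shift [-329.    68.2  189.3] turn 0.07 rows>= 6.2
```

View pics/w33.png

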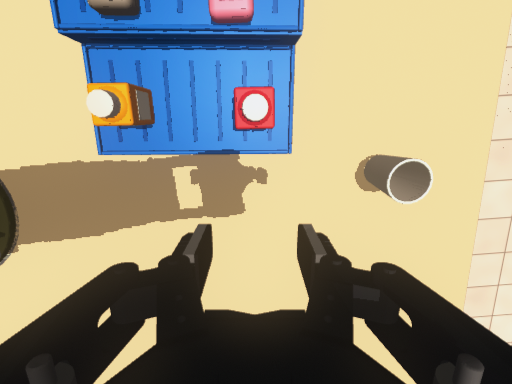

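Orange (105,103) and red (254,107) are both standing. On to green.

Emit:
send_rows(
  moves=[
    [-55, 12, 20, 0.01],
    [-110, 23, 50, 0.02],
    [-165, 34, 80, 0.03],
    [-220, 46, 120, 0.05],
    [-275, 57, 150, 0.07],
    [-329, 68, 185, 0.07],
    [-329, 68, 189, 0.07],
    [-329, 68, 189, 0.07],
  ],
  hand=0,
)

```text
t: 47.58
tcp_pos: [598.2, -274.1, 130.1]
eef_rot: [[0.135, 0.99, 0.033], [0.991, -0.135, 0.008], [0.012, 0.031, -0.999]]
ft_force: [0.7, 0.9, 0.6]
width: 1.004
```

```bash
python3 -c "
from h import *
d=grab('wrist','w34');go((598.5,-274.2,17),82.3)
W=cloud(d);H=hsv(d)
m=np.zeros(W.shape[:2],bool);m[150:300,180:330]=1;m&=(W[...,2]>36)&(W[...,2]<46)&(H[...,1]<90);P=W[m];print(m.sum(),cv2.minAreaRect(P[:,:2].astype(np.float32)) if m.sum() else 0)
"
```

```text
from [ 598.6 -273.5  131.2] yaw 82.3 -> shift [ -2.1  -3.8 114.1] turn -0.0 rows>= 1.8
566 ((593.8024291992188, -313.4837341308594), (90.5554428100586, 53.02517318725586), 82.37964630126953)
```

View pics/w34.png

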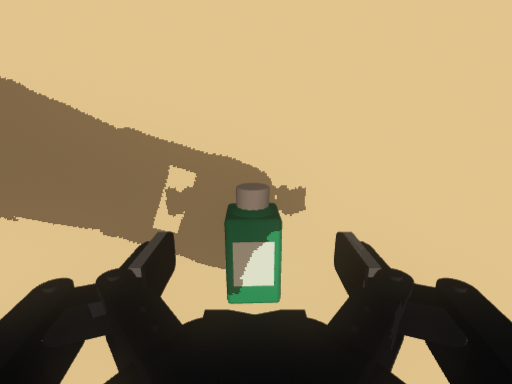

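Emit:
send_rows(
  moves=[
    [-1, -1, 40, 0],
    [-2, -2, 75, 0],
    [-2, -3, 100, 0],
    [-2, -4, 112, 0],
    [-2, -4, 114, 0],
    [-2, -4, 114, 0],
  ],
)

```text
t: 48.38
tcp_pos: [599.0, -274.0, 18.6]
eef_rot: [[0.134, 0.99, 0.036], [0.991, -0.134, 0.007], [0.011, 0.035, -0.999]]
ft_force: [-0.1, 0.3, 1.0]
width: 1.002
```

Emit:
send_rows(
  moves=[
    [0, 0, 0, 0],
    [0, 0, 0, 0],
    [0, 0, 0, 0],
    [0, 0, 0, 0],
    [0, 0, 0, 0],
    [0, 0, 0, 0],
    [0, 0, 0, 0],
    [0, 0, 0, 0],
  ],
  hand=190,
)

```text
t: 49.38
tcp_pos: [599.1, -274.1, 19.1]
eef_rot: [[0.134, 0.99, 0.036], [0.991, -0.134, 0.006], [0.011, 0.035, -0.999]]
ft_force: [-2.6, 0.8, 5.0]
width: 0.347
```

```bash
python3 -c "
from h import *
st();captilt(grab('wrist','w35'))"
```

```text
t 49.38 tcp [ 599.1 -274.1   19.1] F [-2.6  0.8  5. ] T [ 0.13   0.372 -0.078] w 29.5
cap px [ 228  226   54   56 2705] plane n [0.127 0.992 0.026] tilt 88.5 centre [ 599.  -269.1   29.5] 1070 2705 rel tcp [-0.1  5.1 10.4]
```

Emit:
send_rows(
  moves=[
    [0, 0, -30, 0],
    [0, 0, -60, 0],
    [0, 0, -90, 0],
    [0, 0, -106, 0],
    [0, 0, -106, 0],
  ],
)

```text
t: 50.05
tcp_pos: [595.5, -274.9, 125.5]
eef_rot: [[0.134, 0.99, 0.037], [0.991, -0.134, 0.006], [0.011, 0.036, -0.999]]
ft_force: [-0.2, -0.7, -3.0]
width: 0.344
```

Emit:
send_rows(
  moves=[
    [0, 0, 0, 0],
    [0, 0, 0, 0],
    [0, 0, 0, 0],
    [0, 0, 0, 0],
    [0, 0, 0, 0],
    [0, 0, 0, 0],
  ],
  hand=161,
)

```text
t: 50.8
tcp_pos: [595.5, -275.0, 125.6]
eef_rot: [[0.134, 0.99, 0.037], [0.991, -0.134, 0.006], [0.011, 0.036, -0.999]]
ft_force: [-0.1, -0.1, -2.0]
width: 0.369
```

```bash
python3 -c "
from h import *
st();captilt(grab('wrist','w36'))"
```

```text
t 50.8 tcp [ 595.5 -275.   125.6] F [-0.1 -0.1 -2. ] T [-0.077  0.003  0.014] w 31.4
cap px [ 227  213   56   56 2380] plane n [0.003 0.277 0.961] tilt 16.1 centre [ 595.  -273.8  130.9] 2085 2380 rel tcp [-0.5  1.2  5.3]
```

Emit:
send_rows(
  moves=[
    [0, 0, 0, 0],
    [0, 0, 0, 0],
    [0, 0, -5, 0],
    [0, 0, -10, 0],
    [0, 0, -10, 0],
    [0, 0, -10, 0],
    [0, 0, -10, 0],
    [0, 0, -10, 0],
  ],
)

```text
t: 51.85
tcp_pos: [595.1, -275.0, 135.4]
eef_rot: [[0.134, 0.99, 0.037], [0.991, -0.134, 0.006], [0.011, 0.036, -0.999]]
ft_force: [0.4, 1.0, -2.3]
width: 0.371
```

```bash
python3 -c "
from h import *
st();captilt(grab('wrist','w37'))"
```

```text
t 51.85 tcp [ 595.1 -275.   135.4] F [ 0.4  1.  -2.3] T [-0.067  0.029 -0.043] w 31.6
cap px [ 228  205   54   58 2442] plane n [-0.016  0.056  0.998] tilt 3.3 centre [ 594.8 -273.7  138.1] 1909 2442 rel tcp [-0.2  1.3  2.7]
```

View pics/w37.png

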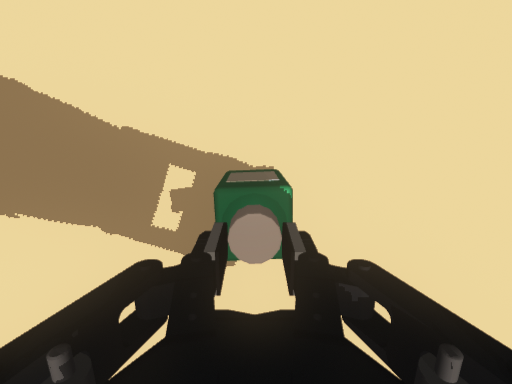

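Emit:
send_rows(
  moves=[
    [0, 0, 0, 0],
    [0, 0, 0, 0],
    [0, 0, -15, 0],
    [0, 0, -30, 0],
    [0, 0, -42, 0],
    [0, 0, -45, 0],
  ],
  hand=168,
)

```text
t: 52.65
tcp_pos: [593.6, -275.5, 181.9]
eef_rot: [[0.134, 0.99, 0.039], [0.991, -0.134, 0.005], [0.01, 0.038, -0.999]]
ft_force: [-0.4, 0.0, -3.2]
width: 0.347
```

```bash
python3 -c "
from h import *
captilt(grab('wrist','w38'))
p=cad(0,-10);q=cad(0,-160);go((q[0],q[1],182),86.4);go((p[0],p[1],182),86.4)"
```

```text
cap px [ 229  205   52   58 2432] plane n [-0.019  0.048  0.999] tilt 3.0 centre [ 593.4 -274.   184.5] 1901 2432 rel tcp [-0.2  1.4  3. ]
from [ 593.6 -275.4  181.5] yaw 82.31 -> shift [ 252.7 -174.    -4.4] turn -0.071 rows>= 4.9
from [ 593.6 -275.4  181.5] yaw 82.31 -> shift [ 402.3 -184.7   -3.3] turn -0.071 rows>= 7.1
```

Emit:
send_rows(
  moves=[
    [12, -8, 0, -0.01],
    [35, -24, 0, -0.02],
    [70, -48, 0, -0.03],
    [105, -72, -1, -0.04],
    [140, -96, -2, -0.05],
    [175, -120, -3, -0.06],
    [210, -144, -4, -0.071],
    [235, -162, -4, -0.071],
    [250, -172, -4, -0.071],
    [253, -174, -4, -0.071],
  ],
)

```text
t: 53.95
tcp_pos: [454.9, -0.9, 181.6]
eef_rot: [[0.062, 0.997, 0.039], [0.998, -0.063, 0.005], [0.008, 0.038, -0.999]]
ft_force: [0.3, -0.3, -1.9]
width: 0.347
```

```bash
python3 -c "
from h import *
p=cad(0,-10);go((p[0],p[1],182),86.4);captilt(grab('wrist','w39'))"
```

```text
from [454.9  -0.9 181.6] yaw 86.43 -> shift [1.493e+02 1.000e-01 7.000e-01] turn 0.0 rows>= 2.4
cap px [ 229  204   52   59 2520] plane n [-0.026  0.038  0.999] tilt 2.7 centre [4.546e+02 4.000e-01 1.843e+02] 1874 2520 rel tcp [-0.4  1.6  2.7]
```

View pics/w39.png

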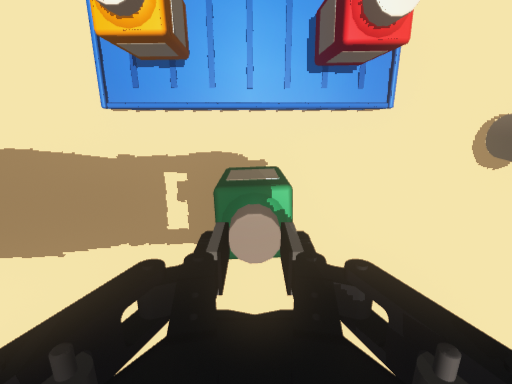

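Emit:
send_rows(
  moves=[
    [15, 0, 0, 0],
    [35, 0, 0, 0],
    [58, 0, 0, 0],
    [82, 0, 0, 0],
    [105, 0, 0, 0],
    [125, 0, 0, 0],
    [140, 0, 0, 0],
    [149, 0, 0, 0],
    [149, 0, 5, 0],
    [149, 0, 10, 0],
  ],
)

```text
t: 55.25
tcp_pos: [464.7, 147.2, 172.2]
eef_rot: [[0.063, 0.997, 0.038], [0.998, -0.063, 0.005], [0.007, 0.038, -0.999]]
ft_force: [-0.1, 0.4, -2.0]
width: 0.347
```

Emit:
send_rows(
  moves=[
    [0, 0, 10, 0],
    [0, 0, 20, 0],
    [0, 0, 28, 0],
    [0, 0, 33, 0],
    [0, 0, 33, 0],
    [0, 0, 33, 0],
  ],
  hand=163,
)

```text
t: 56.0
tcp_pos: [466.1, 147.3, 139.5]
eef_rot: [[0.063, 0.997, 0.039], [0.998, -0.063, 0.005], [0.007, 0.038, -0.999]]
ft_force: [0.8, -0.5, -1.8]
width: 0.364
```

```bash
python3 -c "
from h import *
st();captilt(grab('wrist','w40'))"
```

```text
t 56.0 tcp [466.1 147.3 139.5] F [ 0.8 -0.5 -1.8] T [0.023 0.066 0.04 ] w 30.9
cap px [ 223  204   64   86 4281] plane n [-0.009  0.026  1.   ] tilt 1.6 centre [466.1 148.5 142.4] 1830 4281 rel tcp [-0.   1.2  2.8]
```

View pics/w40.png

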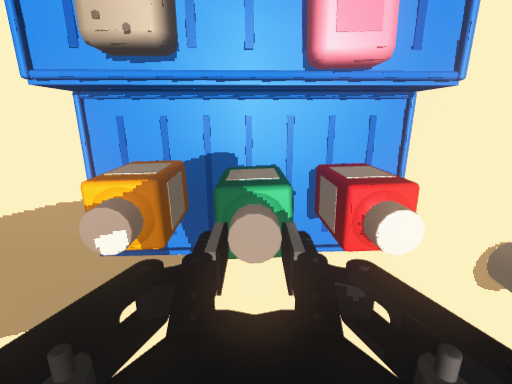

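Emit:
send_rows(
  moves=[
    [0, 0, 3, 0],
    [0, 0, 6, 0],
    [0, 0, 8, 0],
    [0, 0, 9, 0],
    [0, 0, 10, 0],
    [0, 0, 11, 0],
    [0, 0, 11, 0],
  ],
  hand=161,
)

```text
t: 56.92
tcp_pos: [467.0, 147.4, 129.1]
eef_rot: [[0.063, 0.997, 0.04], [0.998, -0.063, 0.005], [0.008, 0.04, -0.999]]
ft_force: [1.3, -1.1, 3.5]
width: 0.369
```

```bash
python3 -c "
from h import *
st();captilt(grab('wrist','w41'))"
```

```text
t 56.92 tcp [467.  147.4 129.1] F [ 1.3 -1.1  3.5] T [-0.209 -0.202 -0.031] w 31.4
cap px [ 222  204   66   86 4316] plane n [-0.022  0.026  0.999] tilt 1.9 centre [466.6 148.7 132.3] 1905 4316 rel tcp [-0.4  1.3  3.3]
```

On the floor. I'll open modestly and rise.

Emit:
send_rows(
  moves=[
    [0, 0, 0, 0],
    [0, 0, 0, 0],
    [0, 0, 0, 0],
    [0, 0, 0, 0],
    [0, 0, -15, 0],
    [0, 0, -40, 0],
    [0, 0, -90, 0],
    [0, 0, -140, 0],
    [-60, 0, -190, 0],
    [-80, 0, -190, 0],
  ],
  hand=120,
)

```text
t: 58.22
tcp_pos: [454.3, 65.5, 322.0]
eef_rot: [[0.063, 0.997, 0.045], [0.998, -0.063, 0.005], [0.008, 0.045, -0.999]]
ft_force: [1.1, -0.1, -0.1]
width: 0.528
```

Emit:
send_rows(
  moves=[
    [0, 0, 0, 0],
    [0, 0, 0, 0],
    [0, 0, 0, 0],
    [0, 0, 0, 0],
  ],
)

```text
t: 58.72
tcp_pos: [454.2, 66.0, 321.6]
eef_rot: [[0.062, 0.997, 0.044], [0.998, -0.062, 0.005], [0.008, 0.044, -0.999]]
ft_force: [0.5, 0.3, 0.1]
width: 0.526
```

```bash
python3 -c "
from h import *
st();d=grab('wrist','w42');grab('scene','s42')
W=cloud(d);H=hsv(d);blue=cv2.inRange(H,(100,130,20),(125,255,255))>0
for nm,lo,hi in (('cap',127,138),('pumice',106,116),('soap',100,108)):
    m=(W[...,2]>lo)&(W[...,2]<hi)&~blue
    if nm=='cap': m&=H[...,1]<70
    n,l,s,ce=cv2.connectedComponentsWithStats(m.astype(np.uint8))
    for i in range(1,n):
        if s[i,4]>250:
            P=W[l==i];c=P.mean(0);nn=np.linalg.svd(P-c,full_matrices=False)[2][2];nn*=np.sign(nn[2]);r=cv2.minAreaRect(P[:,:2].astype(np.float32))
            print(nm,ce[i].round(),c.round(1),'cad',tocad(r[0]).round(1),np.round(r[1]),'tilt',np.degrees(np.arccos(nn[2])).round(1))
"
```

```text
t 58.73 tcp [454.2  66.  321.6] F [0.5 0.3 0.1] T [ 0.013 -0.041  0.006] w 44.7
cap [178. 103.] [378.1 154.8 131.5] cad [-86.7  -8.7] [29. 30.] tilt 0.6
cap [256. 106.] [468.7 145.9 131.6] cad [  4.4 -12. ] [30. 30.] tilt 0.3
cap [328. 107.] [556.2 139.4 131.4] cad [ 92.3 -12.8] [30. 30.] tilt 1.2
pumice [188.   3.] [399.2 264.  108.7] cad [-73.5 101.7] [ 7. 48.] tilt 24.6
pumice [184. 104.] [380.6 154.6 108.3] cad [-86.8  -8.5] [49. 51.] tilt 0.9
pumice [254. 106.] [468.  146.1 108.3] cad [  4.4 -11.9] [50. 50.] tilt 0.3
pumice [320. 107.] [552.5 139.9 108.4] cad [ 92.8 -12.7] [50. 50.] tilt 1.2
soap [305.   8.] [535.9 254.  103.5] cad [65.7 99.9] [20. 50.] tilt 9.4
soap [184. 104.] [380.4 154.8 106.5] cad [-87.1  -8.4] [52. 52.] tilt 0.8
soap [254. 107.] [467.9 145.7 106.7] cad [  4.1 -12. ] [52. 51.] tilt 0.5
soap [319. 107.] [552.3 139.7 106.5] cad [ 93.  -13.1] [51. 53.] tilt 1.0
```

View pics/w42.png

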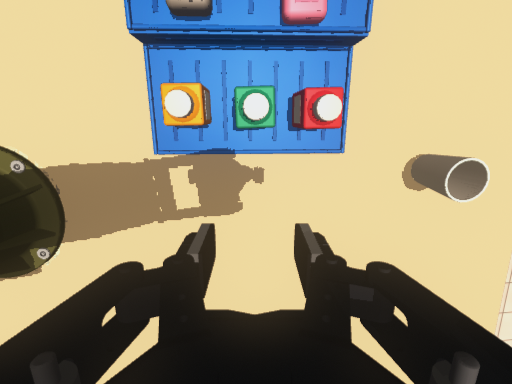

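View pics/s42.png

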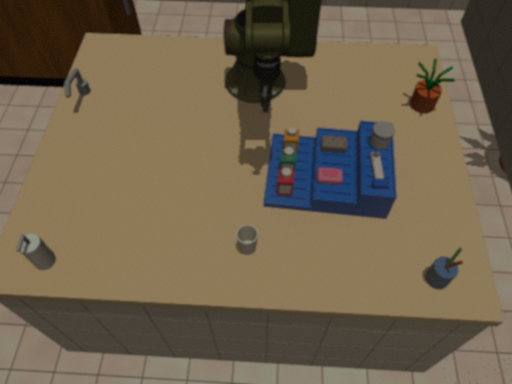

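All three bottles stand upright (tilts ≤1.2°, cap tops 131.5). I'll do a last check of the pumice and soap, since they may have been nudged, with the side camera.

```bash
python3 -c "
from h import *
d=grab('side','d43');W=cloud(d);H=hsv(d);blue=cv2.inRange(H,(100,130,20),(125,255,255))>0
for nm,lo,hi in (('pumice',108,116),('soap',101,109)):
    m=(W[...,2]>lo)&(W[...,2]<hi)&~blue&(W[...,1]>230)&(W[...,1]<375)&(W[...,0]>310)&(W[...,0]<640)
    n,l,s,ce=cv2.connectedComponentsWithStats(m.astype(np.uint8))
    for i in range(1,n):
        if s[i,4]>80:
            P=W[l==i];r=cv2.minAreaRect(P[:,:2].astype(np.float32));print(nm,ce[i].round(),np.median(P[:,2]).round(1),(tocad(r[0])-[0,155]).round(1),np.round(r[1]),s[i,4])
cv2.imwrite('pics/d43c.png',cv2.resize(d['img'][170:370,180:370,::-1],None,fx=3,fy=3,interpolation=cv2.INTER_CUBIC))
"
```

```text
pumice [312. 272.] 110.3 [-74.5 -11.5] [87. 48.] 549
soap [258. 257.] 104.1 [ 63.2 -21.6] [81. 51.] 521
soap [314. 281.] 106.5 [-74.4  -8.5] [84. 51.] 118
```

View pics/d43c.png

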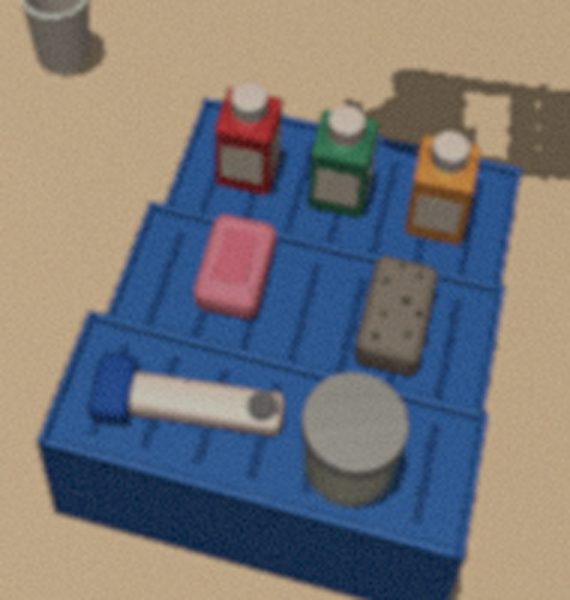

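The side view shows three upright bottles, with the soap (258,257) and pumice (312,272) flat on the middle tier. The soap has moved about 1 cm towards the front but is inside the lip and level. The jar, handle and tumbler are in place. I'll hand in.

```bash
python3 -c "
from h import *
print(robot.sign_off());st()"
```

```text
the job is handed in; nothing more can be done
None
the job is handed in; nothing more can be done
```

The job is handed in at about 59 s of the 198 s allowed. By my last camera check the pumice, the soap and all three bottles are where the task wants them. The hand-in itself gave no verdict.

**What I did:** I moved the pumice and then the soap up to the middle tier while the bottles were still on the ledge. Only three bottles were present: orange, red and green, no purple. I gripped each by its cap, lifted it and loosened the grip so it swung upright under its own weight. Then I set it on the lowest tier.

**What went wrong:**
- **First try at the orange bottle:** the cap slipped in the loosened grip. When I tried to re-seat the fingers, the wrist force rose to about 83 N (limit 120 N). I backed off at once and the bottle dropped flat on the ledge. The fingertips may have pressed on the bottle over the 40 N limit if they count as the gripper's body; I have no reading for that.
- **Second try at the orange bottle:** I gripped too deep, set it down and gripped again. That worked, and the other two then went first time.

**Last checks:**

| Item | Result |
|---|---|
| Bottles | cap tops at about 131.5 mm (132 expected), tilt 1.2° or less, at caddy x of about -87, 4 and 92 mm |
| Pumice | flat, top at 110.3 mm (111 expected) |
| Soap | flat, top at 104.1 mm (105 expected) |
| Glass jar, loofah handle, tumbler | look untouched in the pictures; I did not measure them |

The soap was about 10 mm from where I had measured it after placing it, which may be the announced knock or camera error. It is still inside the lip, so I left it there.

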